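Load two slide carriers on a slanted stand and lock them with its turnbutton

ROBOT

A 6-joint arm with a two-finger parallel gripper is mounted at the origin on a cart in front of the work surface, level with it; the furniture and walls round the work are solid. World frame = base frame: x ahead of the robot, y to its left, z up, the work surface at z = 0. Lengths are in m, angles in rad, forces in N, time in s.
With the tool pointing down it reaches from about 0.3 to 0.875 m from the base axis. Payload 6.4 kg.
Tool frame: the origin (TCP) lies between the finger pads; the fingertips stand 11 mm ahead of it and the grasp point (between the pads) lies 8 mm behind it (ctrl.tcp_to_tips is the distance from the TCP to the fingertips, in m); x points along the fingers, z is the direction in which the jaws open and shut, and the axes are right-handed (so a half turn about x gives the same grasp; the last joint's range is limited). The gripper opens to 85 mm and grips with 20 to 120 N. Pads are 22 mm wide; open, the fingers measure 114 mm over their backs; the gripper's body (76 mm by 85 mm) begins 54 mm behind the grasp point. The pads swing forward as they close: fully open they stand 13 mm farther back than shut.
Start: joints at [1.022, 0.181, 1.607, -0, 1.354, -0.206], TCP at [0.193, 0.542, 0.242] pointing down, gripper open.
Joint ranges: [-2.99, 2.99], [-0.89, 2.07], [0.3, 2.58], [-1.14, 4.28], [0, 2.63], [-3.12, 3.12]. Speed limits (rad/s): [2.57, 2.57, 3.01, 3.14, 3.14, 3.14].

INTERFACE

Orientations are given as a unit quaternion [w, x, y, z].
In Python, from bench import ctrl, eyes, hand_in gives the robot as it stands. The module is installed in compiled form; this text tells all that it offers.
- The arm moves only by the tool step_arm, never from a script. Its arguments are lists of equal length, an entry for each row: "xyz": the shift along the world's x, y, z in mm, a list of three; "spin": the turn about the world's z in rad; "fingers": the opening in per cent of the stroke, from 0 (shut) to 100 (fully open). A call has 1 to 10 rows; each row is the pose to reach, as a shift and turn from the pose commanded when the call began; what a row does not reach only later rows make up. A row lasts 1/10 s, in which the tool goes at most 50 mm and 8.59 degrees, less where a joint would pass 70% of its speed; a pose out of reach is approached as far as the arm can. A call with a gripper value outside its range is refused whole. The fingers move at their own pace and stop on an object; the grip force is fixed at half the most. Time passes only in rows, so rows that repeat a pose let the fingers close. It gives the time, the measured TCP pose, the force and the opening at its end, in the units of the state.
- ctrl.get_obs(): the state, without advancing time (a new reading comes with each control period).
- eyes.camera(name): name is "scene" or "top"; returns the picture (420x560x3 uint8, red, green, blue); there is no depth.
- eyes.camera_model(name): a dict with "vertical_fov" (degrees; the focal length in pixels is half the picture's height over the tangent of half this angle, whatever the lens; pixels are square), "cx", "cy" (the principal point, pixels), "pose" (4x4, takes a point from camera to world coordinates). Camera axes: x right, y up, looking along -z (the intrinsics and any distortion apply to the point x, -y, -z); pixel columns grow to the right and rows downward; lengths in m; the calibration is good to about 2 mm. A picture is of the moment at which its call begins. camera_model takes no time and is no camera call.
- hand_in(): hands the job in, once; it reports no verdict.
The state is a dict: "time_s": time; "q": joint angles; "dq": joint speeds; "joint_efforts": joint torques, N m; "eef_pos": TCP position; "eef_rot": TCP orientation; "wrist_force": force on the tool from outside, world axes, zero at the start; "torque": the same for the moment, N m; "opening": opening from 0.0 (shut) to 1.0 (fully open).
Only numpy, scipy, OpenCV 4.12 (cv2) and the standard library are available. Lean on these libraries where they do the work, as an engineer would, in place of code of your own. Each camera call takes 0.05 s, during which the arm holds its last target.

TASK

Load the slanted stand: turn its turnbutton so that it points up the slope, then set the wide slide carrier in the wide left bay and the narrow cover-glass carrier in the narrow right bay, each lying flat on the slope with its lower edge against the ledge. Then turn the button back level across both carriers so that they are locked in. Do not tip the carriers over, and leave the jar, the dish and the carton where they are.

Things in the scene. Friction and masses are not known exactly. Their poses are not given: they have to be found in the camera images.
- deck: Grey board of a fixed sheet-metal stand, 150 mm up the slope x 244 mm wide, falling 20 deg (0.349 rad) toward its front. x up the slope, y left along the ledge, z out of the board. Origin on its surface, middle of the lower end, at the face of the ledge (x -8 to 0 mm, 12 mm high); 22 mm above the table. Friction can hold a carrier on the slope, so bring it down to the ledge.
- left_bay (a point): Point on the board's surface under the centre of the wide carrier once in place: board x 45, y +74, z 0 mm; axes as the board's. The bay is 82 mm wide between ribs 5 mm wide and 6 mm high (inner rib up to x = 40 mm, outer to 70 mm). In place the carrier's fin points up the slope, its lower edge is at the ledge, its underside flat on the board.
- right_bay (a point): The same for the narrow carrier: board x 45, y -74, z 0 mm; axes as the board's. The bay is 62 mm wide between such ribs. The point is 45 mm up the slope from the ledge's face.
- turnbutton (a joint): Angle (rad) of a dark bar 124 x 18 x 8 mm turning about the board's normal at board x 78, y 0 mm. 0: bar level along the board's y, ends over both bays, its underside 13 mm above the board (carrier plates: 8 mm). Grows counter-clockwise seen from above; 1.57: up the slope, bays free. Stops at 0 and 1.6. Starts at 0 to 0.25; friction 0.03 N m holds it anywhere.
- button_grip (a point): Centre of the turnbutton's black grip fin, on the turning axis, 34 mm above the board (board x 78, y 0, z 34 mm). Fin 40 mm long along the bar, 10 mm thick, from 21 (top of bar) to 47 mm above the board. Axes turn with the button: y along bar and fin, x across the fin (close the fingers along x), z out of the board.
- slide_carrier_grip (a point): Wide carrier: aluminium plate 90 x 70 x 8 mm with two glass slides and between them a black upright fin, 40 mm long, 10 mm thick, its top 35 mm above the underside. Point: mid-fin, plate centre, 21 mm above the underside. x along fin and length, y across (close the fingers along y), z up; a half turn is equal. 0.1 to 0.21 kg.
- cover_carrier_grip (a point): Narrow carrier: aluminium plate 90 x 50 x 8 mm, a round cover glass at each end and between them a black upright fin, 34 mm long, 10 mm thick, its top 35 mm above the underside. Point: mid-fin, plate centre, 21 mm above the underside. x along fin and length, y across (close the fingers along y), z up; a half turn is equal. 0.1 to 0.21 kg.
- jar: Bystander: brown jar with white lid, 45 mm across, 55 mm high, left of the stand; origin at the centre of its underside. Leave it.
- dish: Bystander: flat round dish with pink filling, 64 mm across, 14 mm high, in front of the stand; origin at the centre of its underside. Leave it.
- carton: Bystander: small green carton, 78 x 28 x 20 mm, near the front edge on the right; origin at the centre of its underside. Leave it.

How it is judged:
By the outcome, as a careful person would: the job done as asked, in the order asked, and still so for the second after the job is handed in, with the robot touching nothing.
It also fails if it takes over 72 s, if anything falls off the work surface, if the arm or the gripper's body presses on something with over 40 N, if the wrist force passes 120 N, or if a joint passes its speed limit or range.

## Working session

There is one attempt and no reset: what is moved stays moved. The work goes in short steps, Python scripts to look and compute and a tool call to move; the robot and the scene stay as the last step left them, time stands still between calls to the robot, and variables do not carry over. Pictures are saved under pics/ and viewed, and the job is handed in when it is done.

Besides the shell and the picture viewer there is one more tool, called after "Call:" by a JSON object that holds its "name" and its "arguments", one argument or row to a line. step_arm: Moves the arm, as the interface text tells. Its arguments: {"type":"object","properties":{"xyz":{"type":"array"},"spin":{"type":"array"},"fingers":{"type":"array"}},"required":["xyz","spin","fingers"]}

```bash
mkdir -p pics; python3 - <<'E'
from bench import ctrl, eyes
import cv2, numpy as np
np.set_printoptions(precision=4,suppress=True)
for n in("scene","top"):
    im=eyes.camera(n); cv2.imwrite(f"pics/{n}0.png",im[:,:,::-1]); m=eyes.camera_model(n); print(n,m)
o=ctrl.get_obs(); print(o, ctrl.tcp_to_tips)
E
ls
```

```text
scene {'vertical_fov': 46.82851231260044, 'cx': 271.30189015215495, 'cy': 211.0225761536295, 'pose': array([[ 0.4672,  0.5917, -0.6569, -0.4927],
       [-0.8841,  0.3028, -0.356 , -0.4936],
       [-0.0117,  0.7471,  0.6646,  1.0486],
       [ 0.    ,  0.    ,  0.    ,  1.    ]])}
top {'vertical_fov': 47.96574475514129, 'cx': 275.5576829671944, 'cy': 202.1329618693937, 'pose': array([[ 0.0254,  0.9923, -0.121 ,  0.3277],
       [-0.9997,  0.0256,  0.    ,  0.0113],
       [ 0.0031,  0.1209,  0.9927,  1.3108],
       [ 0.    ,  0.    ,  0.    ,  1.    ]])}
{'time_s': 0.1, 'q': array([ 1.0217,  0.1815,  1.6078, -0.    ,  1.3538, -0.2063]), 'dq': array([ 0.0003, -0.0021, -0.0033, -0.0001,  0.0004, -0.0009]), 'joint_efforts': array([  0.0009, -44.5877, -35.2235,  -0.0002,   0.0042,   0.    ]), 'eef_pos': array([0.193 , 0.5412, 0.2415]), 'eef_rot': array([ 0.5775, -0.4076,  0.5784,  0.4072]), 'wrist_force': array([ 0.0194,  0.3859, -0.8021]), 'torque': array([-0.013 ,  0.0198,  0.0239]), 'opening': 1.0038415779706507} 0.011
pics
```

View pics/top0.png

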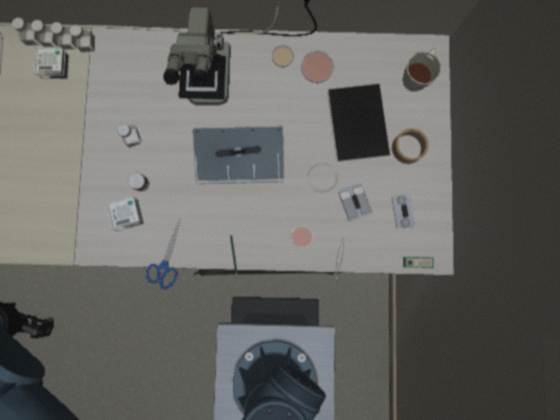

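View pics/scene0.png

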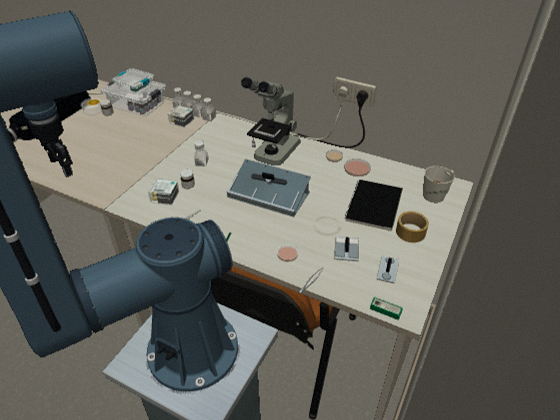

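```bash
cat > h.py <<'E'
import numpy as np, cv2
from bench import ctrl, eyes
np.set_printoptions(precision=4,suppress=True)
M={n:eyes.camera_model(n) for n in("scene","top")}
def f(n): return 210/np.tan(np.radians(M[n]["vertical_fov"])/2)
def ray(n,u,v):
    m=M[n];d=np.array([(u-m["cx"])/f(n),-(v-m["cy"])/f(n),-1]);P=m["pose"];return P[:3,3],P[:3,:3]@d
def onz(n,u,v,z):
    o,d=ray(n,u,v);return o+d*(z-o[2])/d[2]
def proj(n,p):
    m=M[n];P=m["pose"];c=P[:3,:3].T@(np.asarray(p,float)-P[:3,3]);return np.array([m["cx"]+f(n)*c[0]/-c[2],m["cy"]-f(n)*c[1]/-c[2]])
def tri(a,b):
    (o1,d1),(o2,d2)=ray("top",*a),ray("scene",*b)
    d1=d1/np.linalg.norm(d1);d2=d2/np.linalg.norm(d2)
    s=np.linalg.lstsq(np.c_[d1,-d2],o2-o1,rcond=None)[0]
    p,q=o1+s[0]*d1,o2+s[1]*d2;return (p+q)/2,np.linalg.norm(p-q)
def crop(src,out,x0,y0,w,h,k):
    im=cv2.imread(src)[y0:y0+h,x0:x0+w];im=cv2.resize(im,None,fx=k,fy=k,interpolation=cv2.INTER_CUBIC)
    im=cv2.convertScaleAbs(im,alpha=1.5,beta=10)
    for i in range(0,w,10):
        cv2.putText(im,str(x0+i),(i*k,8),0,.3,(0,255,255),1); cv2.line(im,(i*k,10),(i*k,14),(0,255,255),1)
    for j in range(0,h,10):
        cv2.putText(im,str(y0+j),(0,j*k+3),0,.3,(0,255,255),1)
    cv2.imwrite(out,im)
E
python3 - <<'E'
from h import *
crop("pics/top0.png","pics/t_stand.png",185,115,110,80,7)
crop("pics/top0.png","pics/t_car.png",330,170,100,75,8)
crop("pics/scene0.png","pics/s_stand.png",220,150,100,75,8)
crop("pics/scene0.png","pics/s_car.png",320,220,100,75,8)
print(proj("top",[0,0,0]),proj("scene",[0,0,0]),proj("top",[.193,.541,.2415]),proj("scene",[.193,.541,.2415]))
# table edge straightness in top
E
```

```text
[275.1459 383.2525] [192.7028 349.7966] [ 33.3494 314.8038] [ 62.0159 169.4629]
```

View pics/t_stand.png

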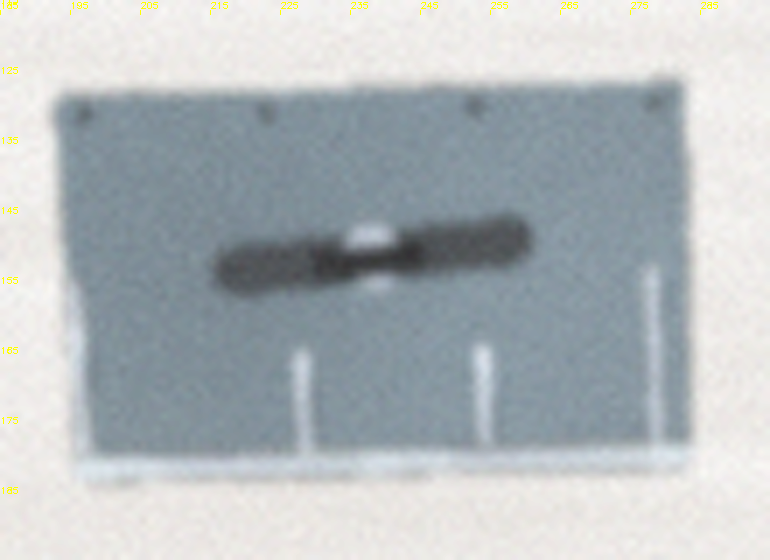

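View pics/t_car.png

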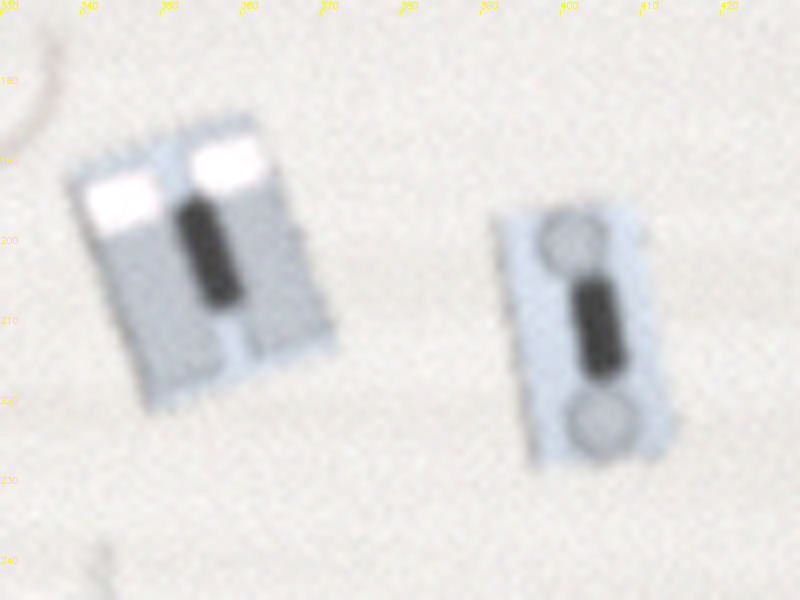

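View pics/s_stand.png

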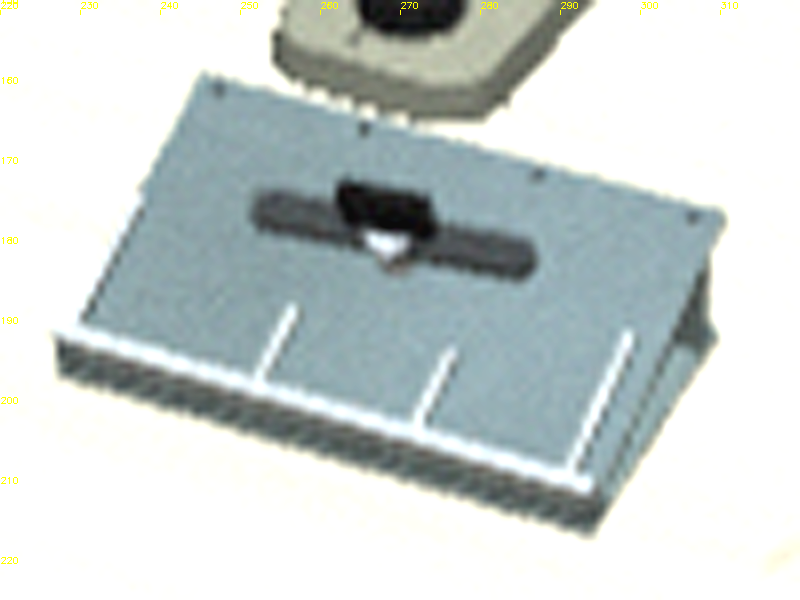

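View pics/s_car.png

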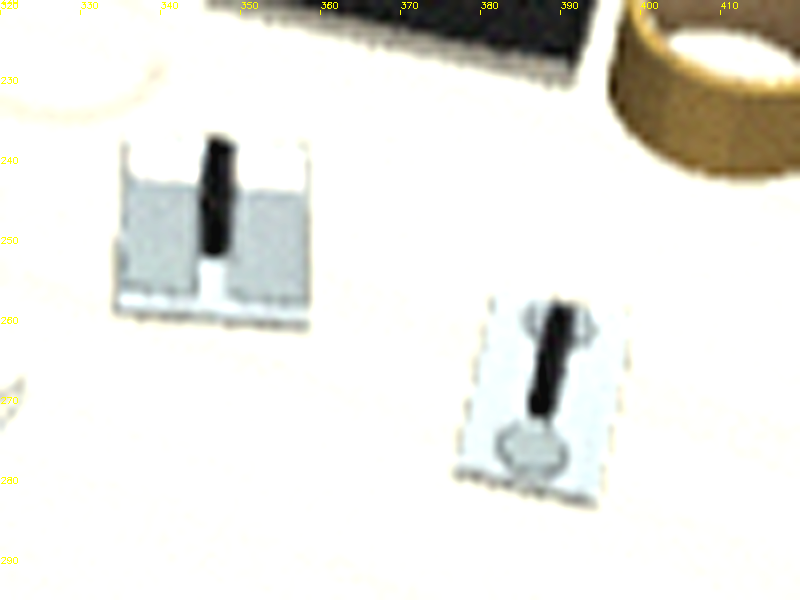

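```bash
cat > meas.py <<'E'
from h import *
im=cv2.imread("pics/top0.png").astype(float); g=cv2.GaussianBlur(im.mean(2),(0,0),.6)
pts=[]
for u in list(range(199,225))+list(range(232,251))+list(range(258,276)):
    c=g[172:186,u]; k=np.argmax(np.diff(c[:12])); 
    lo,hi=c[max(0,k-4):k-1].mean() if k>4 else c[:3].mean(),c[k+1:k+4].max()
    t=(lo+hi)/2
    for j in range(max(k-2,0),k+3):
        if c[j]<t<=c[j+1]: pts.append((u,172+j+(t-c[j])/(c[j+1]-c[j])));break
pts=np.array(pts); p=np.polyfit(pts[:,0],pts[:,1],1); r=pts[:,1]-np.polyval(p,pts[:,0]); ok=abs(r)<.6; p=np.polyfit(pts[ok,0],pts[ok,1],1)
print("ledge line",p,r.std(),np.polyfit(pts[ok,0],pts[ok,1],2))
zl=.022+.012*np.cos(.349)
A=onz("top",200,np.polyval(p,200),zl);B=onz("top",275,np.polyval(p,275),zl)
d=(A-B)[:2];yaw=np.arctan2(d[1],d[0])-np.pi/2;print("A,B",A,B,"yaw",yaw, np.degrees(yaw))
# ribs, centroid along rows
for name,u0,u1,rows in(("outL",191,201,range(162,176)),("inL",223,234,range(168,177)),("inR",249,259,range(168,177)),("outR",273,282,range(156,176))):
    q=[]
    for v in rows:
        c=g[v,u0:u1]; w=np.clip(c-np.median(c)-4,0,None)
        if name!="outL" and w.sum()>0:q.append(((w*np.arange(u0,u1)).sum()/w.sum(),v))
    if q:
        q=np.array(q); P=np.polyfit(q[:,1],q[:,0],1); v=172;u=np.polyval(P,v)
        print(name,u,v,P[0], "std",(q[:,0]-np.polyval(P,q[:,1])).std(), onz("top",u,v,.022+.006+.02*.342))
E
python3 meas.py
```

```text
ledge line [ -0.0227 184.4751] 0.15093728572528212 [  0.      -0.0303 185.3625]
A,B [0.5394 0.2199 0.0333] [0.5494 0.0145 0.0333] yaw 0.04896360755923679 2.805408062879122
inL 227.7338050119975 172 0.055500410530096536 std 0.07853424134362436 [0.5631 0.1446 0.0348]
inR 253.6518395851983 172 -0.003687832766192206 std 0.05408492959396768 [0.565  0.0735 0.0348]
outR 278.20111966978834 172 0.0359459703453623 std 0.09273981438216451 [0.5667 0.0062 0.0348]
```

```bash
cat > board.py <<'E'
from h import *
from scipy.spatial.transform import Rotation as R
S=.349
def frame(yaw,ox,oy):
    Rm=R.from_euler("z",yaw).as_matrix()@R.from_euler("y",-S).as_matrix()
    o=np.array([ox,oy,.022]); return lambda x,y,z: o+Rm@(np.array([x,y,z])/1000)
E
cat > b1.py <<'E'
from board import *
from scipy.optimize import least_squares
# pixel obs in top: ribs at v=172 (x at that point unknown -> only u) and ledge line
led=[(u,184.4751-.0227*u) for u in (200,225,250,275)]
ribs=[(227.734,30.5),(253.652,-40.5),(278.201,-107.5)]
def res(q):
    F=frame(*q);r=[]
    a,b=proj("top",F(0,110,12)),proj("top",F(0,-110,12))
    for u,v in led: r.append(a[1]+(b[1]-a[1])*(u-a[0])/(b[0]-a[0])-v)
    for u,y in ribs:
        a,b=proj("top",F(5,y,6)),proj("top",F(38,y,6)); r.append(a[0]+(b[0]-a[0])*(172-a[1])/(b[1]-a[1])-u)
    return r
s=least_squares(res,[.05,.54,.11],x_scale=[.01,.001,.001]);print(s.x,s.fun)
F=frame(*s.x)
P={"corner":[(150,122,0),(150,-122,0),(-8,122,12),(-8,-122,12),(0,122,12),(0,-122,12)],"rib":[(40,30.5,6),(40,-40.5,6),(70,-107.5,6),(70,117.5,6)],"grip":[(78,0,47)]}
for n,x0,y0,w,h,k in(("top",185,115,110,80,7),("scene",220,150,100,75,8)):
    crop(f"pics/{n}0.png","/tmp/x.png",x0,y0,w,h,k);im=cv2.imread("/tmp/x.png")
    for c in sum(P.values(),[]):
        u=proj(n,F(*c));cv2.drawMarker(im,tuple(int(round(t)) for t in ((u[0]+.5-x0)*k,(u[1]+.5-y0)*k)),(0,0,255),1,12,1)
    cv2.imwrite(f"pics/ov_{n}.png",im)
# fins: dark masks
for n,boxes in(("top",{"wide":(348,190,364,212),"nar":(397,200,412,222)}),("scene",{"wide":(340,232,354,256),"nar":(380,254,396,276)})):
    im=cv2.imread(f"pics/{n}0.png")
    for kk,(a,b,c,d) in boxes.items():
        g=im[b:d,a:c].mean(2);w=np.clip(100-g,0,60)*(g<100)
        vv,uu=np.mgrid[b:d,a:c];m=w.sum();cu,cv_=(w*uu).sum()/m,(w*vv).sum()/m
        C=np.cov(np.c_[uu.ravel(),vv.ravel()].T,aweights=w.ravel());e,V=np.linalg.eigh(C);print(n,kk,cu,cv_,V[:,1],np.sqrt(e))
E
python3 b1.py
```

```text
[0.049  0.5487 0.1132] [ 0.002   0.0012  0.0005 -0.0003  0.0722  0.0393 -0.1117]
top wide 355.58315018315017 201.25913134484566 [0.3395 0.9406] [1.3434 3.7602]
top nar 404.25169547145055 210.56847516954716 [0.1622 0.9868] [1.3736 3.4211]
scene wide 346.59967253376993 244.5177036430618 [-0.0368  0.9993] [1.0987 4.0424]
scene nar 388.44267299864316 264.53573043871546 [-0.2218  0.9751] [1.0481 4.0872]
```

View pics/ov_top.png

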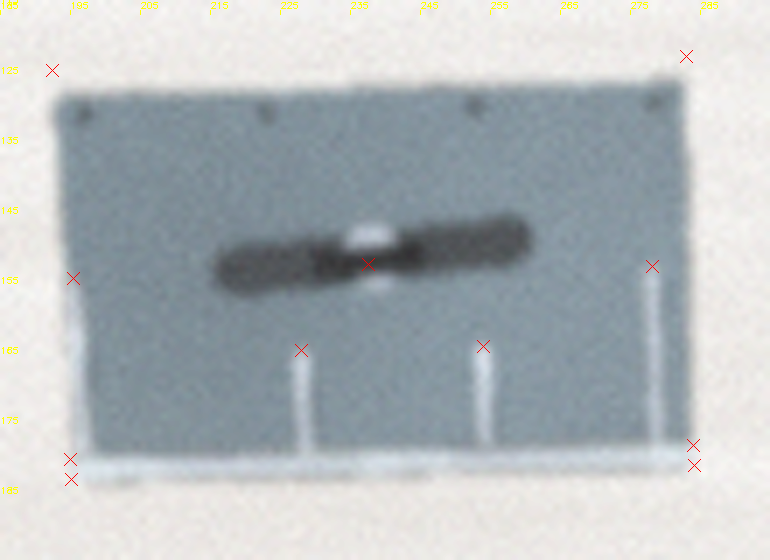

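View pics/ov_scene.png

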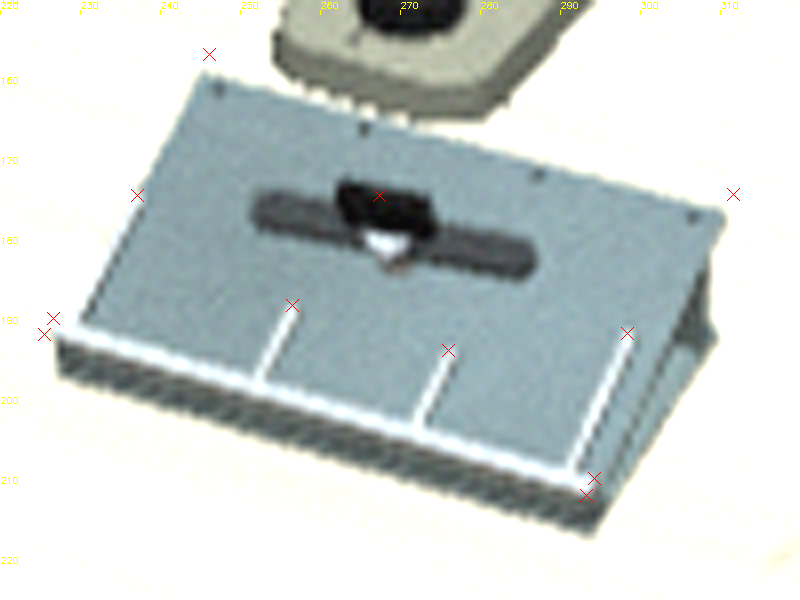

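```bash
python3 - <<'E'
from h import *
for n,a,b,da,db in(("wide",(355.583,201.259),(346.6,244.518),(.3395,.9406),(-.0368,.9993)),("nar",(404.252,210.568),(388.443,264.536),(.1622,.9868),(-.2218,.9751))):
    print(n,tri(a,b))
    for c,p,d in(("top",a,da),("scene",b,db)):
        p=np.array(p);d=np.array(d);P=onz(c,*p,.021);A=onz(c,*(p-4*d),.021);B=onz(c,*(p+4*d),.021);v=A-B
        print(c,P,"dir",np.arctan2(v[1],v[0]))
# button grip fin and bar
im=cv2.imread("pics/top0.png").mean(2);b,d,a,c=143,160,212,264
g=im[b:d,a:c]; w=np.clip(85-g,0,40); vv,uu=np.mgrid[b:d,a:c];m=w.sum();p=np.array([(w*uu).sum()/m,(w*vv).sum()/m])
C=np.cov(np.c_[uu.ravel(),vv.ravel()].T,aweights=w.ravel());e,V=np.linalg.eigh(C);print(p,V[:,1],e**.5)
dd=V[:,1]*np.sign(-V[0,1]);A=onz("top",*(p+20*dd),.07);B=onz("top",*(p-20*dd),.07);v=A-B;print("bar dir from y",np.arctan2(v[1],v[0])-np.pi/2, "center",(A+B)/2)
from board import *
F=frame(.049,.5487,.1132)
for n,c in(("grip",(78,0,34)),("griptop",(78,0,47)),("barface",(78,0,21)),("L",(45,74,0)),("R",(45,-74,0)),("Lg",(45,74,21)),("Rg",(45,-74,21))): print(n,F(*c))
o=ctrl.get_obs();print(R.from_quat(np.roll(o["eef_rot"],-1)).as_matrix())
E
```

```text
wide (array([ 0.4935, -0.2097,  0.0198]), np.float64(0.0011667450188367465))
top [ 0.493 -0.209  0.021] dir 0.3512930721365213
scene [ 0.4927 -0.2105  0.021 ] dir 0.34483816788601407
nar (array([ 0.471 , -0.3436,  0.022 ]), np.float64(0.0019159949385094007))
top [ 0.4707 -0.343   0.021 ] dir 0.1553375588441866
scene [ 0.4726 -0.3442  0.021 ] dir 0.149117727875672
[237.0734 151.3023] [-0.9941  0.1083] [ 2.0426 13.1833]
bar dir from y 0.13704706514422416 center [0.6136 0.1179 0.07  ]
grip [0.6103 0.1162 0.0806]
griptop [0.6059 0.116  0.0928]
barface [0.6147 0.1164 0.0684]
L [0.5873 0.1892 0.0374]
R [0.5946 0.0414 0.0374]
Lg [0.5801 0.1888 0.0571]
Rg [0.5874 0.041  0.0571]
[[-0.0008 -0.9418  0.3361]
 [-0.0013  0.3361  0.9418]
 [-1.      0.0003 -0.0015]]
```

Call:
{"name": "step_arm", "arguments": {
  "xyz": [
    [416,-426,-60],
    [416,-426,-60],
    [416,-426,-60],
    [416,-426,-60],
    [416,-426,-60],
    [416,-426,-60],
    [416,-426,-60],
    [416,-426,-60],
    [416,-426,-60],
    [416,-426,-60]
  ],
  "spin": [-1.09,-1.09,-1.09,-1.09,-1.09,-1.09,-1.09,-1.09,-1.09,-1.09],
  "fingers": [40,40,40,40,40,40,40,40,40,40]
}}

```text
time_s: 1.1
eef_pos: [0.5417, 0.1839, 0.1917]
eef_rot: [0.705, -0.049, 0.706, 0.049]
wrist_force: [0.8, 0.6, 0.0]
opening: 0.398
```

Call:
{"name": "step_arm", "arguments": {
  "xyz": [
    [0,0,0],
    [0,0,0]
  ],
  "spin": [0,0],
  "fingers": [40,40]
}}

```text
time_s: 1.3
eef_pos: [0.5409, 0.1846, 0.1913]
eef_rot: [0.705, -0.048, 0.706, 0.048]
wrist_force: [0.0, 0.3, -0.5]
opening: 0.402
```

```bash
cat > st.py <<'E'
from h import *
from scipy.spatial.transform import Rotation as R
o=ctrl.get_obs();m=R.from_quat(np.roll(o["eef_rot"],-1)).as_matrix()
print(o["time_s"],o["eef_pos"],"jaw",np.arctan2(m[1,2],m[0,2]),"F",o["wrist_force"],"T",o["torque"],"op",o["opening"],"q",o["q"], "xdir",m[:,0])
E
python3 st.py
```

```text
1.3 [0.5409 0.1846 0.1913] jaw 0.13526817103945485 F [ 0.0205  0.2727 -0.5384] T [-0.0137 -0.0424 -0.0123] op 0.4017693196032792 q [ 0.121   0.2243  1.6631  0.0003  1.256  -0.0143] xdir [-0.0019  0.0001 -1.    ]
```

Call:
{"name": "step_arm", "arguments": {
  "xyz": [
    [35,-35,-20],
    [68,-68.5,-40],
    [68,-68.5,-60],
    [68,-68.5,-60],
    [68,-68.5,-60],
    [68,-68.5,-60]
  ],
  "spin": [0,0,0,0,0,0],
  "fingers": [35,35,35,35,35,35]
}}

```text
time_s: 1.9
eef_pos: [0.6086, 0.1188, 0.1336]
eef_rot: [0.706, -0.049, 0.705, 0.05]
wrist_force: [-0.1, -0.2, -0.5]
opening: 0.35
```

```bash
python3 st.py; python3 - <<'E'
from h import *
for n in("scene","top"):
    cv2.imwrite(f"pics/{n}1.png",eyes.camera(n)[:,:,::-1])
crop("pics/top1.png","pics/t1.png",185,100,110,80,7)
crop("pics/scene1.png","pics/s1.png",220,110,110,80,7)
E
```

```text
1.9 [0.6086 0.1188 0.1336] jaw 0.14005202699990524 F [-0.105  -0.1572 -0.4629] T [ 0.0164  0.0394 -0.0476] op 0.35021374784432274 q [ 0.0015  0.39    1.5766  0.0003  1.1737 -0.1387] xdir [ 0.0014  0.0003 -1.    ]
```

View pics/s1.png

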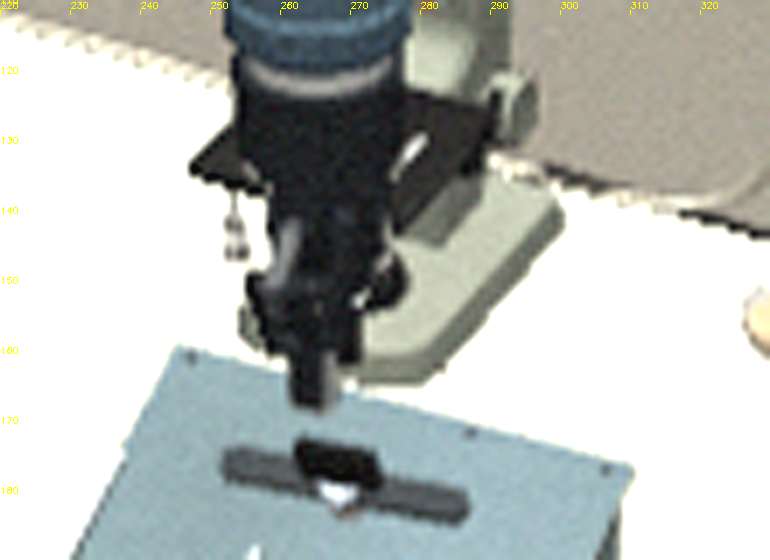

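View pics/t1.png

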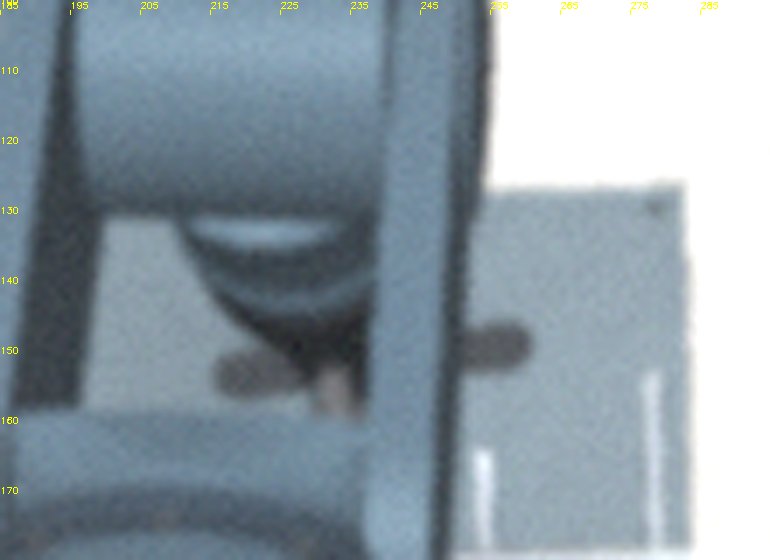

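Call:
{"name": "step_arm", "arguments": {
  "xyz": [
    [0,0,-20],
    [0,0,-35],
    [0,0,-45],
    [0,0,-45],
    [0,0,-45]
  ],
  "spin": [0,0,0,0,0],
  "fingers": [35,35,35,35,35]
}}

```text
time_s: 2.5
eef_pos: [0.6088, 0.1173, 0.0872]
eef_rot: [0.705, -0.049, 0.706, 0.049]
wrist_force: [1.0, 0.4, 0.3]
opening: 0.352
```

```bash
python3 st.py; python3 - <<'E'
from h import *
for n in("scene",):
    cv2.imwrite(f"pics/{n}2.png",eyes.camera(n)[:,:,::-1])
crop("pics/scene2.png","pics/s2.png",230,145,70,52,11)
E
```

```text
2.5 [0.6088 0.1173 0.0872] jaw 0.13816626981441632 F [0.9565 0.3961 0.342 ] T [-0.0272 -0.0512 -0.049 ] op 0.3520678202192818 q [-0.0009  0.4517  1.5971 -0.      1.0932 -0.1391] xdir [-0.0004 -0.     -1.    ]
```

View pics/s2.png

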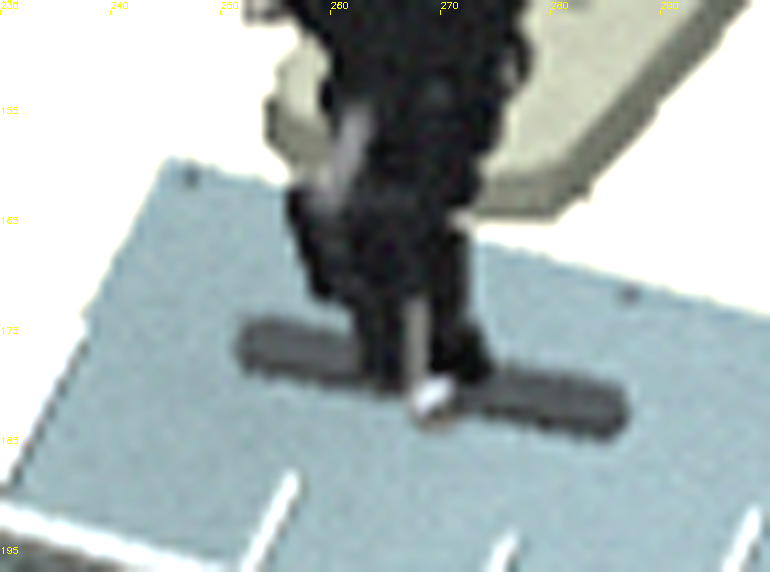

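Call:
{"name": "step_arm", "arguments": {
  "xyz": [
    [0,0,0],
    [0,0,0],
    [0,0,0],
    [0,0,0],
    [0,0,0],
    [0,0,0],
    [0,0,0],
    [0,0,0],
    [0,0,0],
    [0,0,0]
  ],
  "spin": [0,0,0.1,0.2,0.3,0.4,0.5,0.6,0.7,0.8],
  "fingers": [22,22,22,22,22,22,22,22,22,22]
}}

```text
time_s: 3.55
eef_pos: [0.6068, 0.1168, 0.0869]
eef_rot: [0.628, -0.32, 0.632, 0.321]
wrist_force: [-6.2, -2.8, 1.4]
opening: 0.22
```

```bash
python3 st.py
```

```text
3.55 [0.6068 0.1168 0.0869] jaw 0.9422903739349258 F [-6.205  -2.7983  1.3534] T [-0.385   0.9963 -0.0742] op 0.21970359881065216 q [-0.0013  0.4508  1.599  -0.001   1.0965 -0.9431] xdir [-0.0047 -0.0009 -1.    ]
```

Call:
{"name": "step_arm", "arguments": {
  "xyz": [
    [-2,0,0],
    [-2,0,0],
    [-2,0,0],
    [-2,0,0],
    [-2,0,0],
    [-2,0,0],
    [-2,0,0],
    [-2,0,0],
    [-2,0,0],
    [-2,0,0]
  ],
  "spin": [0.1,0.2,0.3,0.4,0.5,0.6,0.68,0.68,0.68,0.68],
  "fingers": [20,20,20,20,18,16,14,12,8,8]
}}

```text
time_s: 4.55
eef_pos: [0.6062, 0.1138, 0.0879]
eef_rot: [-0.486, 0.512, -0.49, -0.511]
wrist_force: [-6.6, -12.3, 4.6]
opening: 0.095
```

```bash
python3 st.py
```

```text
4.55 [0.6062 0.1138 0.0879] jaw 1.6178638304828907 F [ -6.5792 -12.264    4.62  ] T [-2.1201  1.0126  0.0676] op 0.09536986520787534 q [-0.004   0.4463  1.6032 -0.0058  1.0943 -1.6192] xdir [-0.0023 -0.0052 -1.    ]
```

Call:
{"name": "step_arm", "arguments": {
  "xyz": [
    [0,-2.5,0],
    [0,-2.5,0],
    [0,-2.5,0]
  ],
  "spin": [0,0,0],
  "fingers": [8,8,8]
}}

```text
time_s: 4.85
eef_pos: [0.6062, 0.1136, 0.0879]
eef_rot: [0.487, -0.512, 0.489, 0.512]
wrist_force: [-4.8, -4.0, 3.3]
opening: 0.104
```

```bash
python3 st.py
```

```text
4.85 [0.6062 0.1136 0.0879] jaw 1.6177751061707522 F [-4.8428 -3.9703  3.2601] T [-0.6038  0.8331 -0.0568] op 0.10360849716322022 q [-0.0062  0.4455  1.6044 -0.0017  1.0935 -1.6232] xdir [-0.0018 -0.0015 -1.    ]
```

Call:
{"name": "step_arm", "arguments": {
  "xyz": [
    [0,0,0],
    [0,0,0],
    [0,0,20],
    [0,0,60],
    [0,0,100],
    [0,0,100],
    [-20,-50,100],
    [-60,-100,100],
    [-60,-140,100]
  ],
  "spin": [0,0,0,0,0,0,0,0.1,0.2],
  "fingers": [35,35,35,45,45,45,50,50,50]
}}

```text
time_s: 5.75
eef_pos: [0.5456, -0.02, 0.1866]
eef_rot: [0.433, -0.559, 0.433, 0.56]
wrist_force: [1.5, 0.2, 0.0]
opening: 0.502
```

```bash
python3 st.py; python3 - <<'E'
from h import *
for n in("scene","top"):
    cv2.imwrite(f"pics/{n}3.png",eyes.camera(n)[:,:,::-1])
crop("pics/scene3.png","pics/s3.png",220,145,100,75,8)
crop("pics/top3.png","pics/t3.png",185,110,110,80,7)
E
```

```text
5.75 [ 0.5456 -0.02    0.1866] jaw 1.8245306392837648 F [1.5446 0.2158 0.0158] T [-0.0499  0.0146  0.0096] op 0.5024909141765 q [-0.2544  0.1743  1.7326  0.0005  1.236  -2.0791] xdir [-0.0012  0.0008 -1.    ]
```

View pics/s3.png

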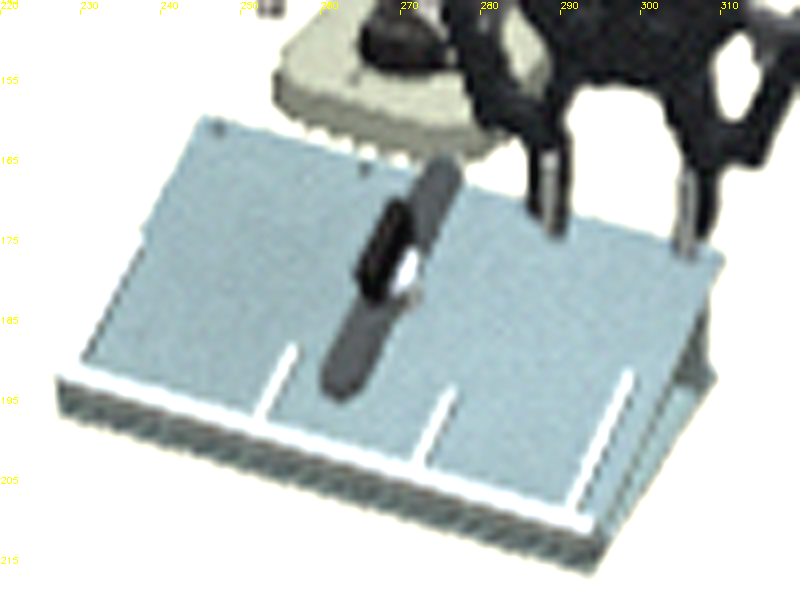

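View pics/t3.png

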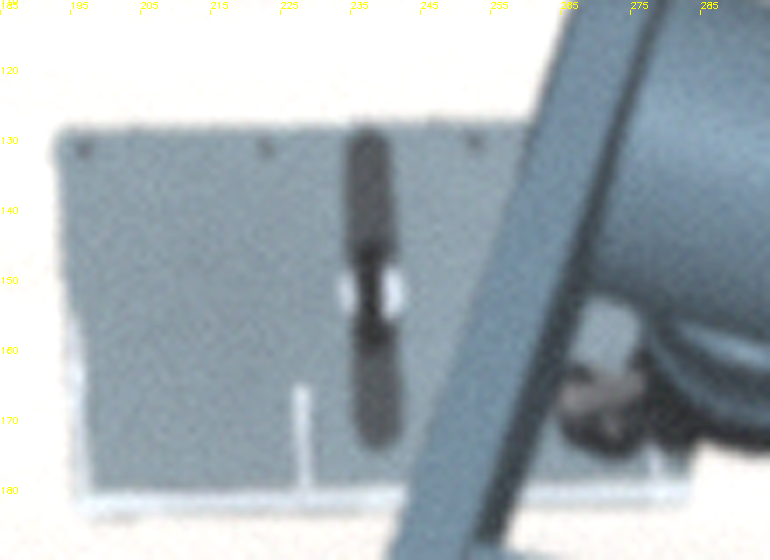

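```bash
python3 - <<'E'
from board import *
res={}
for n,(a,b,c,d),t in(("top",(232,142,244,162),48),("scene",(262,167,274,184),45)):
    g=cv2.imread(f"pics/{n}3.png").mean(2)[b:d,a:c];print(np.round(np.percentile(g,[0,5,20,50])))
    w=np.clip(t-g,0,15);vv,uu=np.mgrid[b:d,a:c];m=w.sum();res[n]=((w*uu).sum()/m,(w*vv).sum()/m)
    print(n,res[n],onz(n,*res[n],.0806),(w>0).sum())
print(tri(res["top"],res["scene"]))
E
```

```text
[28. 34. 46. 78.]
top (np.float64(237.53730366492147), np.float64(152.0726439790576)) [0.6091 0.1158 0.0806] 52
[ 0.  3. 23. 90.]
scene (np.float64(267.80353386621795), np.float64(175.97728228859907)) [0.6112 0.1156 0.0806] 59
(array([0.6091, 0.1151, 0.0822]), np.float64(0.0012487970460287382))
```

Call:
{"name": "step_arm", "arguments": {
  "xyz": [
    [-15,-50,0],
    [-30,-100,0],
    [-45,-150,0],
    [-52.5,-190,-40],
    [-52.5,-190,-80],
    [-52.5,-190,-110],
    [-52.5,-190,-110],
    [-52.5,-190,-110]
  ],
  "spin": [0.09,0.09,0.09,0.09,0.09,0.09,0.09,0.09],
  "fingers": [50,50,50,50,50,50,50,50]
}}

```text
time_s: 6.65
eef_pos: [0.4957, -0.21, 0.0773]
eef_rot: [0.409, -0.577, 0.409, 0.577]
wrist_force: [0.4, 0.2, 0.4]
opening: 0.502
```

```bash
python3 st.py; python3 - <<'E'
from h import *
for n in("scene","top"):
    cv2.imwrite(f"pics/{n}4.png",eyes.camera(n)[:,:,::-1])
crop("pics/scene4.png","pics/s4.png",310,200,100,75,8)
E
```

```text
6.65 [ 0.4957 -0.21    0.0773] jaw 1.9079797094867854 F [0.3972 0.1656 0.4059] T [ 0.018   0.0187 -0.0142] op 0.5018638405669251 q [-0.6214  0.312   1.8174  0.0003  1.0128 -2.5295] xdir [-0.0004  0.0006 -1.    ]
```

View pics/s4.png

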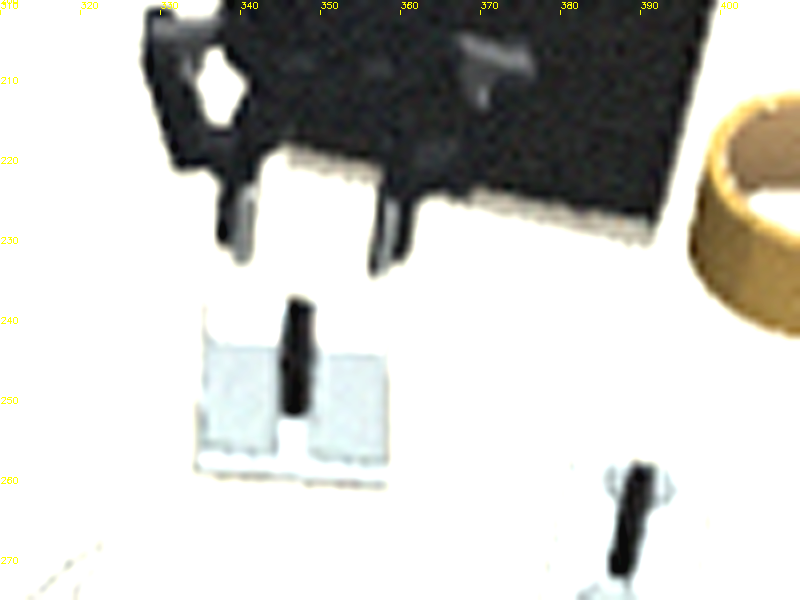

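Call:
{"name": "step_arm", "arguments": {
  "xyz": [
    [-2.5,0,-25],
    [-2.5,0,-45],
    [-2.5,0,-54],
    [-2.5,0,-54],
    [-2.5,0,-54],
    [-2.5,0,-54],
    [-2.5,0,-54],
    [-2.5,0,-54],
    [-2.5,0,-54],
    [-2.5,0,-54]
  ],
  "spin": [0.012,0.012,0.012,0.012,0.012,0.012,0.012,0.012,0.012,0.012],
  "fingers": [50,50,50,50,35,20,5,5,5,5]
}}

```text
time_s: 7.75
eef_pos: [0.4939, -0.2111, 0.0246]
eef_rot: [-0.406, 0.58, -0.406, -0.578]
wrist_force: [-0.6, 2.2, 6.6]
opening: 0.104
```

```bash
python3 st.py; python3 - <<'E'
from h import *
for n in("scene",):
    cv2.imwrite(f"pics/{n}5.png",eyes.camera(n)[:,:,::-1])
crop("pics/scene5.png","pics/s5.png",310,200,100,75,8)
E
```

```text
7.75 [ 0.4939 -0.2111  0.0246] jaw 1.9200053443618958 F [-0.5633  2.1577  6.6492] T [0.1125 0.0673 0.0052] op 0.1043081390432858 q [-0.625   0.4003  1.8346  0.0001  0.9041 -2.5451] xdir [ 0.0022 -0.0015 -1.    ]
```

View pics/s5.png

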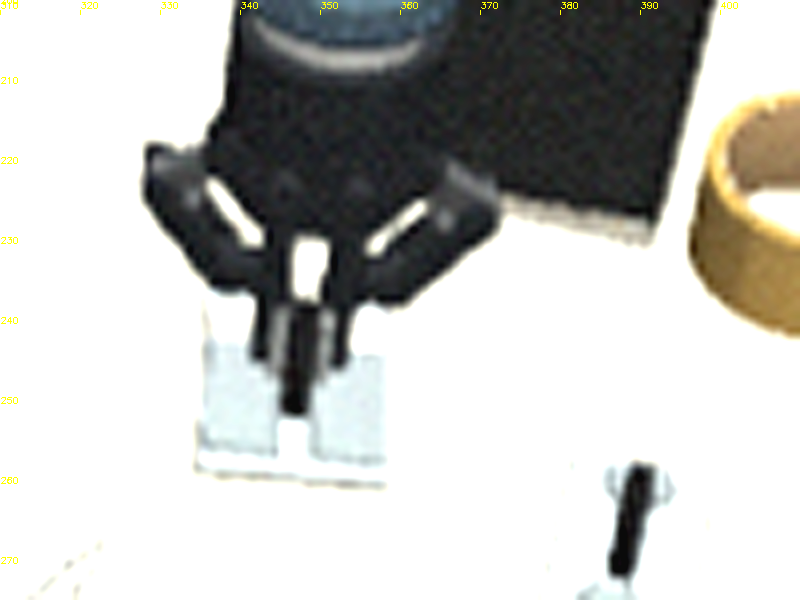

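Call:
{"name": "step_arm", "arguments": {
  "xyz": [
    [0,0,20],
    [0,0,60],
    [0,0,105],
    [0,0,145],
    [0,0,145],
    [0,0,145]
  ],
  "spin": [0,0,0,0,0,0],
  "fingers": [5,5,5,5,5,5]
}}

```text
time_s: 8.4
eef_pos: [0.4932, -0.2106, 0.1692]
eef_rot: [-0.406, 0.58, -0.406, -0.578]
wrist_force: [-0.3, 0.5, -1.9]
opening: 0.101
```

```bash
python3 st.py; python3 - <<'E'
from h import *
for n in("scene",):
    cv2.imwrite(f"pics/{n}6.png",eyes.camera(n)[:,:,::-1])
crop("pics/scene6.png","pics/s6.png",310,170,100,75,8)
E
```

```text
8.4 [ 0.4932 -0.2106  0.1692] jaw 1.9199717314765956 F [-0.3246  0.4892 -1.9256] T [ 0.0375  0.0433 -0.0086] op 0.10107293104509364 q [-0.6251  0.1722  1.7737 -0.      1.1933 -2.545 ] xdir [ 0.0019 -0.0014 -1.    ]
```

View pics/s6.png

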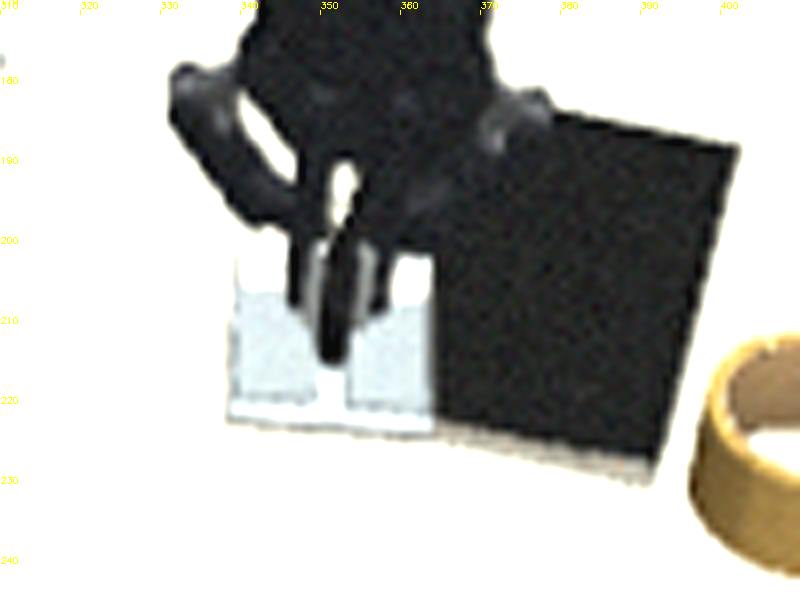

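Call:
{"name": "step_arm", "arguments": {
  "xyz": [
    [0,48,0],
    [0,90,0],
    [10,135,0],
    [20,180,0],
    [40,220,0],
    [60,260,0],
    [75,300,0],
    [90,340,0],
    [97,380,0],
    [99,397.5,0]
  ],
  "spin": [0,-0.05,-0.1,-0.15,-0.2,-0.25,-0.3,-0.3,-0.3,-0.3],
  "fingers": [5,5,5,5,5,5,5,5,5,5]
}}

```text
time_s: 9.45
eef_pos: [0.5905, 0.1903, 0.1652]
eef_rot: [0.486, -0.512, 0.488, 0.514]
wrist_force: [0.5, -0.6, -1.7]
opening: 0.103
```

Call:
{"name": "step_arm", "arguments": {
  "xyz": [
    [0,0,0],
    [0,0,0],
    [0,0,0]
  ],
  "spin": [0,0,0],
  "fingers": [5,5,5]
}}

```text
time_s: 9.75
eef_pos: [0.5913, 0.1857, 0.1672]
eef_rot: [0.487, -0.512, 0.488, 0.512]
wrist_force: [-0.1, -0.2, -1.0]
opening: 0.099
```

```bash
python3 st.py
```

```text
9.75 [0.5913 0.1857 0.1672] jaw 1.6187292310244534 F [-0.0936 -0.1818 -0.9516] T [ 0.0192 -0.0021 -0.0246] op 0.09912716686134702 q [ 0.1134  0.3521  1.5531 -0.0005  1.2383 -1.5052] xdir [-0.0018 -0.0007 -1.    ]
```

Call:
{"name": "step_arm", "arguments": {
  "xyz": [
    [1,1,-30],
    [1,1,-60],
    [1,1,-76],
    [1,1,-76],
    [1,1,-76]
  ],
  "spin": [0,0,0,0,0],
  "fingers": [5,5,5,5,5]
}}

```text
time_s: 10.25
eef_pos: [0.5933, 0.1875, 0.0928]
eef_rot: [-0.488, 0.512, -0.488, -0.512]
wrist_force: [0.6, 0.6, -2.2]
opening: 0.102
```

```bash
python3 st.py; python3 - <<'E'
from h import *
for n in("scene","top"):
    cv2.imwrite(f"pics/{n}7.png",eyes.camera(n)[:,:,::-1])
crop("pics/scene7.png","pics/s7.png",210,135,110,80,7)
crop("pics/top7.png","pics/t7.png",185,110,110,80,7)
E
```

```text
10.25 [0.5933 0.1875 0.0928] jaw 1.619030683332037 F [ 0.5744  0.5969 -2.2032] T [-0.0456 -0.0472  0.0598] op 0.10170985887570619 q [ 0.1156  0.4478  1.5893 -0.0001  1.1041 -1.5033] xdir [ 0.0003 -0.     -1.    ]
```

View pics/s7.png

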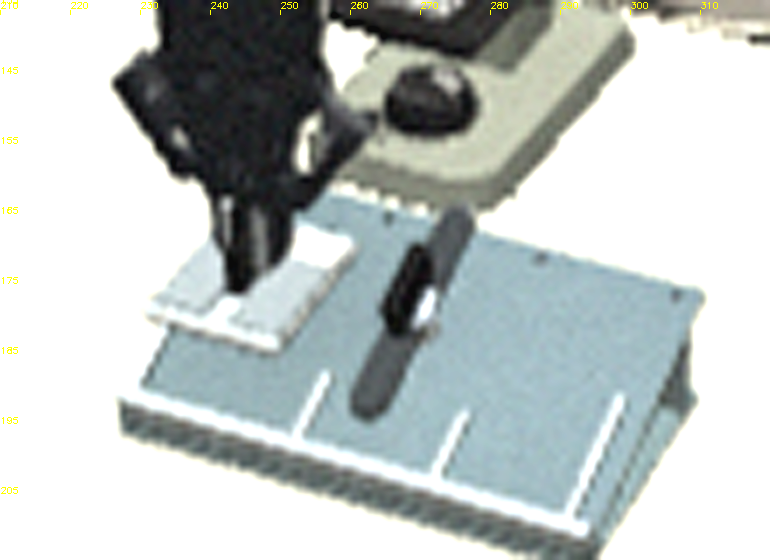

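View pics/t7.png

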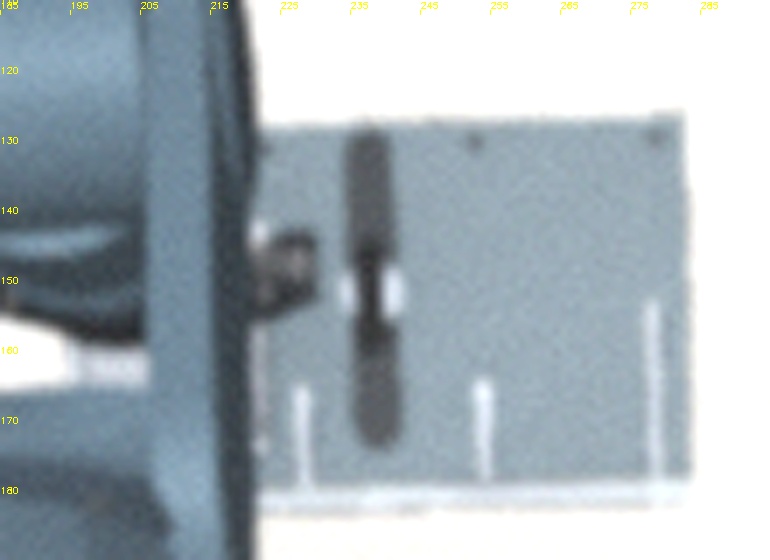

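Call:
{"name": "step_arm", "arguments": {
  "xyz": [
    [-1,0,-6],
    [-1,0,-10],
    [-1,0,-12],
    [-1,0,-14],
    [-1,0,-14]
  ],
  "spin": [0,0,0,0,0],
  "fingers": [5,5,5,5,5]
}}

```text
time_s: 10.85
eef_pos: [0.5916, 0.1882, 0.0796]
eef_rot: [0.487, -0.512, 0.488, 0.512]
wrist_force: [-7.6, -0.3, 9.0]
opening: 0.097
```

```bash
python3 st.py
```

```text
10.85 [0.5916 0.1882 0.0796] jaw 1.6204288784798506 F [-7.6031 -0.2569  9.0242] T [-0.1825  0.8037 -0.0254] op 0.09711663565190695 q [ 0.1173  0.4642  1.597  -0.0003  1.081  -1.503 ] xdir [-0.0006 -0.0003 -1.    ]
```

Call:
{"name": "step_arm", "arguments": {
  "xyz": [
    [-1.5,0,-3],
    [-3,0,-5],
    [-4,0,-7],
    [-5,0,-9],
    [-5,0,-9]
  ],
  "spin": [0,0,0,0,0],
  "fingers": [5,5,5,5,5]
}}

```text
time_s: 11.35
eef_pos: [0.5877, 0.1882, 0.0718]
eef_rot: [-0.488, 0.513, -0.487, -0.512]
wrist_force: [-6.7, -2.1, 14.4]
opening: 0.101
```

```bash
python3 st.py;python3 - <<'E'
from h import *
for n in("scene",):
    cv2.imwrite(f"pics/{n}8.png",eyes.camera(n)[:,:,::-1])
crop("pics/scene8.png","pics/s8.png",220,145,70,52,11)
E
```

```text
11.35 [0.5877 0.1882 0.0718] jaw 1.6205297640826402 F [-6.7056 -2.1352 14.4137] T [-0.3676  0.5812  0.0056] op 0.1005389012565202 q [ 0.1181  0.4669  1.612  -0.0007  1.0605 -1.5021] xdir [ 0.0022 -0.0003 -1.    ]
```

View pics/s8.png

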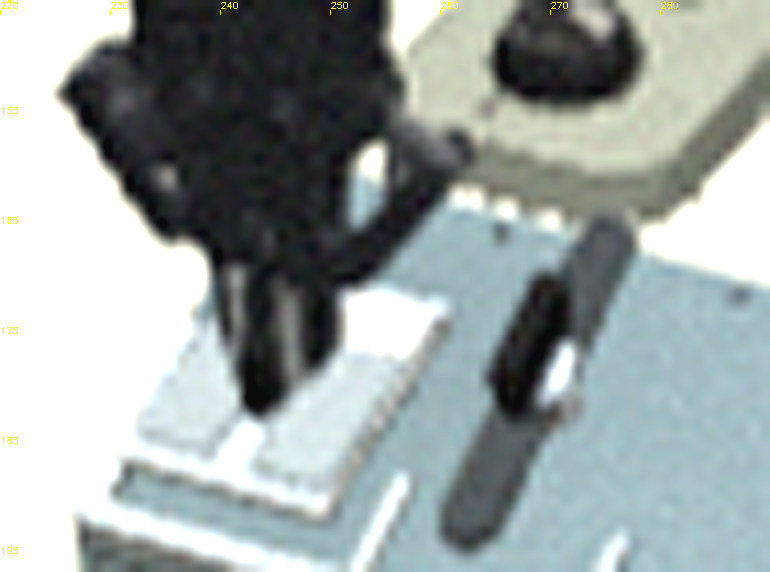

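Pivoting as intended; continue to flat.

Call:
{"name": "step_arm", "arguments": {
  "xyz": [
    [-1,0,-3],
    [-2,0,-5],
    [-3,0,-7],
    [-4,0,-9],
    [-4,0,-10],
    [-4,0,-10]
  ],
  "spin": [0,0,0,0,0,0],
  "fingers": [5,5,5,5,5,5]
}}

```text
time_s: 12.0
eef_pos: [0.5842, 0.1879, 0.062]
eef_rot: [-0.488, 0.513, -0.487, -0.511]
wrist_force: [-6.3, -3.8, 15.3]
opening: 0.104
```

```bash
python3 st.py;python3 - <<'E'
from h import *
for n in("scene",):
    cv2.imwrite(f"pics/{n}9.png",eyes.camera(n)[:,:,::-1])
crop("pics/scene9.png","pics/s9.png",220,145,70,52,11)
E
```

```text
12.0 [0.5842 0.1879 0.062 ] jaw 1.6205070212416086 F [-6.307  -3.7735 15.2927] T [-0.4889  0.5475  0.0205] op 0.10424361047199204 q [ 0.1186  0.4746  1.6246 -0.0011  1.0394 -1.5014] xdir [ 0.003  -0.0006 -1.    ]
```

View pics/s9.png

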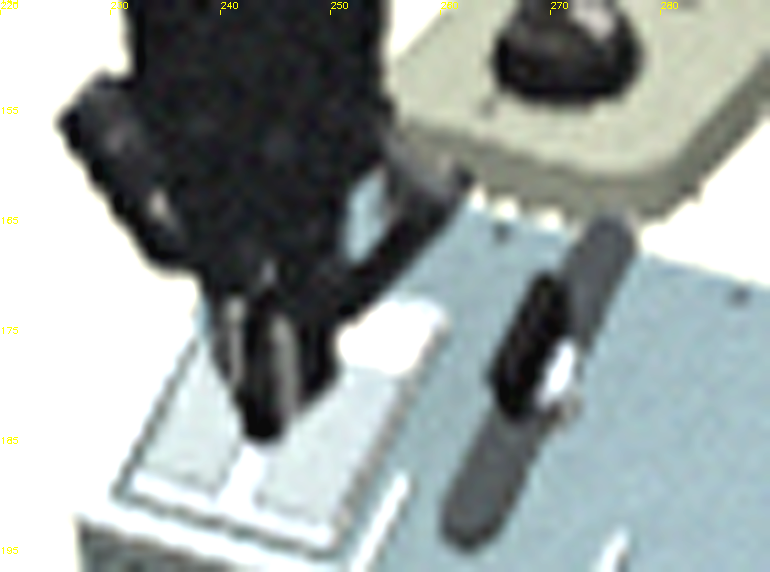

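Call:
{"name": "step_arm", "arguments": {
  "xyz": [
    [-2,0,-0.5],
    [-4,0,-1.2],
    [-6,-0.2,-2],
    [-8,-0.3,-2.7],
    [-8,-0.3,-2.7]
  ],
  "spin": [0,0,0,0,0],
  "fingers": [5,5,5,5,5]
}}

```text
time_s: 12.55
eef_pos: [0.5786, 0.1882, 0.06]
eef_rot: [-0.49, 0.514, -0.485, -0.51]
wrist_force: [1.3, -1.5, 11.0]
opening: 0.097
```

```bash
python3 st.py;python3 - <<'E'
from h import *
for n in("scene",):
    cv2.imwrite(f"pics/{n}10.png",eyes.camera(n)[:,:,::-1])
crop("pics/scene10.png","pics/s10.png",220,145,70,52,11)
E
```

```text
12.55 [0.5786 0.1882 0.06  ] jaw 1.6200545217604552 F [ 1.2781 -1.5338 11.0463] T [-0.0176 -0.4846 -0.0231] op 0.09658363503669445 q [ 0.1198  0.4648  1.6444 -0.0003  1.0237 -1.5001] xdir [ 0.0086  0.0008 -1.    ]
```

View pics/s10.png

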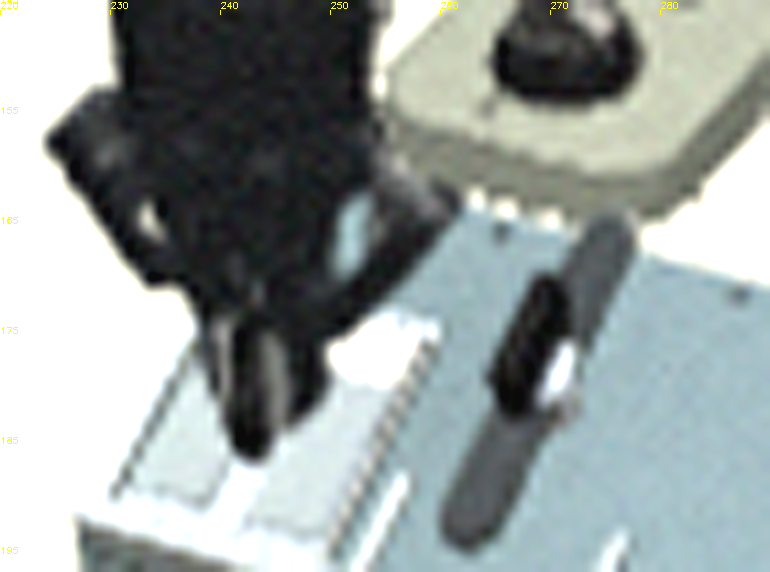

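Call:
{"name": "step_arm", "arguments": {
  "xyz": [
    [-2,0,-0.5],
    [-4,0,-1],
    [-4,0,-1]
  ],
  "spin": [0,0,0],
  "fingers": [5,5,5]
}}

```text
time_s: 12.9
eef_pos: [0.577, 0.1883, 0.0595]
eef_rot: [-0.491, 0.515, -0.484, -0.509]
wrist_force: [10.3, 0.2, 5.7]
opening: 0.098
```

```bash
python3 st.py
```

```text
12.9 [0.577  0.1883 0.0595] jaw 1.6200430404477413 F [10.2572  0.2457  5.7152] T [ 0.0048 -1.6508  0.0241] op 0.09775317405899644 q [ 0.1202  0.4599  1.653  -0.0005  1.0147 -1.4995] xdir [ 0.0139  0.0013 -0.9999]
```

Call:
{"name": "step_arm", "arguments": {
  "xyz": [
    [2,0,1],
    [3,0,1],
    [3,0,1],
    [3,0,1],
    [3,0,10],
    [3,0,40],
    [3,0,80],
    [3,0,100]
  ],
  "spin": [0,0,0,0,0,0,0,0],
  "fingers": [5,20,35,35,35,35,35,35]
}}

```text
time_s: 13.7
eef_pos: [0.5751, 0.1881, 0.1593]
eef_rot: [-0.489, 0.513, -0.486, -0.511]
wrist_force: [0.7, 0.1, 1.7]
opening: 0.351
```

Call:
{"name": "step_arm", "arguments": {
  "xyz": [
    [-20,-45,10],
    [-50,-90,10],
    [-70,-140,10],
    [-85,-190,10],
    [-100,-240,10],
    [-110,-290,10],
    [-110,-340,10],
    [-110,-390,10],
    [-110,-430,10],
    [-110,-470,10]
  ],
  "spin": [0,0,0,0,0,0.05,0.1,0.1,0.1,0.1],
  "fingers": [45,45,45,45,45,45,45,45,45,45]
}}

```text
time_s: 14.7
eef_pos: [0.4633, -0.2847, 0.1661]
eef_rot: [-0.462, 0.536, -0.462, -0.535]
wrist_force: [1.0, -0.2, 0.5]
opening: 0.448
```

```bash
python3 st.py;python3 - <<'E'
from h import *
for n in("scene","top"):
    cv2.imwrite(f"pics/{n}11.png",eyes.camera(n)[:,:,::-1])
crop("pics/scene11.png","pics/s11.png",220,145,100,75,8)
crop("pics/top11.png","pics/t11.png",185,115,110,80,7)
E
```

```text
14.7 [ 0.4633 -0.2847  0.1661] jaw 1.7189680093738222 F [ 0.9805 -0.1698  0.4764] T [ 0.0553 -0.0828 -0.0042] op 0.44790466600282375 q [-0.7693  0.193   1.756  -0.0001  1.1918 -2.4883] xdir [ 0.0005 -0.0007 -1.    ]
```

View pics/s11.png

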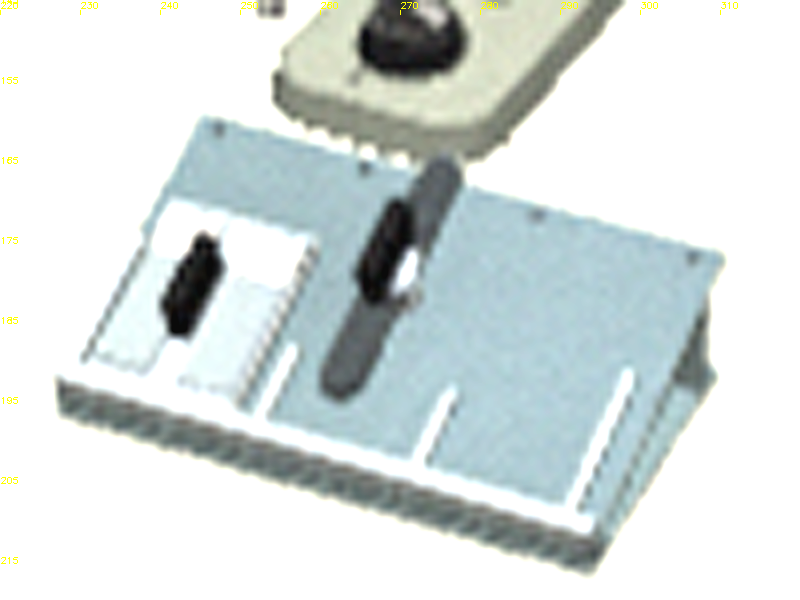

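View pics/t11.png

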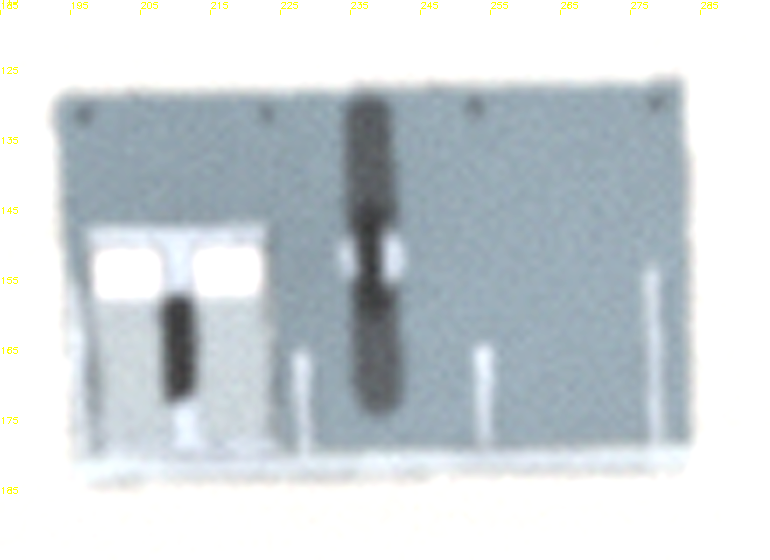

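```bash
python3 - <<'E'
from board import *
F=frame(.049,.5487,.1132)
for c in((90,100,8),(90,50,8),(90,74,8),(0,74,12),(45,74,21.5)): print(c,proj("top",F(*c)),proj("scene",F(*c)))
g=cv2.GaussianBlur(cv2.imread("pics/top11.png").astype(float).mean(2),(0,0),.5)
for u in(200,206,212,218,221): print(u,np.round(g[142:152,u]))
E
```

```text
(90, 100, 8) [200.895  146.8648] [243.5035 170.1455]
(90, 50, 8) [219.3802 146.452 ] [256.7179 173.8124]
(90, 74, 8) [210.5084 146.6502] [250.3424 172.0433]
(0, 74, 12) [212.0435 179.661 ] [238.8595 193.021 ]
(45, 74, 21.5) [210.7626 163.8808] [243.9682 180.5091]
200 [101. 102. 101. 103. 108. 131. 147. 151. 156. 175.]
206 [102. 103. 101. 101. 106. 128. 145. 150. 156. 172.]
212 [ 99.  98.  98. 100. 104. 127. 148. 150. 151. 157.]
218 [101. 101. 101. 103. 114. 130. 143. 148. 161. 177.]
221 [101. 100.  99. 101. 112. 130. 139. 139. 150. 164.]
```

Call:
{"name": "step_arm", "arguments": {
  "xyz": [
    [4,-35,-20],
    [8,-61,-60],
    [8,-61,-90],
    [8,-61,-90],
    [8,-61,-90]
  ],
  "spin": [0,0,0,0,0],
  "fingers": [50,50,50,50,50]
}}

```text
time_s: 15.3
eef_pos: [0.4717, -0.342, 0.0756]
eef_rot: [0.461, -0.535, 0.461, 0.537]
wrist_force: [1.3, -0.6, 0.5]
opening: 0.5
```

```bash
python3 st.py
```

```text
15.3 [ 0.4717 -0.342   0.0756] jaw 1.7205801907478457 F [ 1.2763 -0.5703  0.5165] T [-0.0215 -0.0472 -0.027 ] op 0.5000562684237551 q [-0.831   0.3991  1.7012  0.0002  1.0432 -2.5517] xdir [-0.0012  0.0015 -1.    ]
```

Call:
{"name": "step_arm", "arguments": {
  "xyz": [
    [-0.5,-2,-25],
    [-0.5,-2,-43],
    [-0.5,-2,-51],
    [-0.5,-2,-51],
    [-0.5,-2,-51],
    [-0.5,-2,-51],
    [-0.5,-2,-51],
    [-0.5,-2,-51],
    [-0.5,-2,-51],
    [-0.5,-2,-51]
  ],
  "spin": [0,0,0,0,0,0,0,0,0,0],
  "fingers": [50,50,50,50,35,20,5,5,5,5]
}}

```text
time_s: 16.3
eef_pos: [0.4722, -0.346, 0.026]
eef_rot: [-0.461, 0.537, -0.461, -0.535]
wrist_force: [-0.5, 1.4, 6.4]
opening: 0.1
```

```bash
python3 st.py; python3 - <<'E'
from h import *
for n in("scene",):
    cv2.imwrite(f"pics/{n}12.png",eyes.camera(n)[:,:,::-1])
crop("pics/scene12.png","pics/s12.png",340,220,90,68,8)
E
```

```text
16.3 [ 0.4722 -0.346   0.026 ] jaw 1.7200105033571196 F [-0.4583  1.4159  6.4361] T [0.2281 0.1602 0.0398] op 0.10011224728004037 q [-0.8351  0.4814  1.7075  0.0001  0.9502 -2.5551] xdir [ 0.0017 -0.0018 -1.    ]
```

View pics/s12.png

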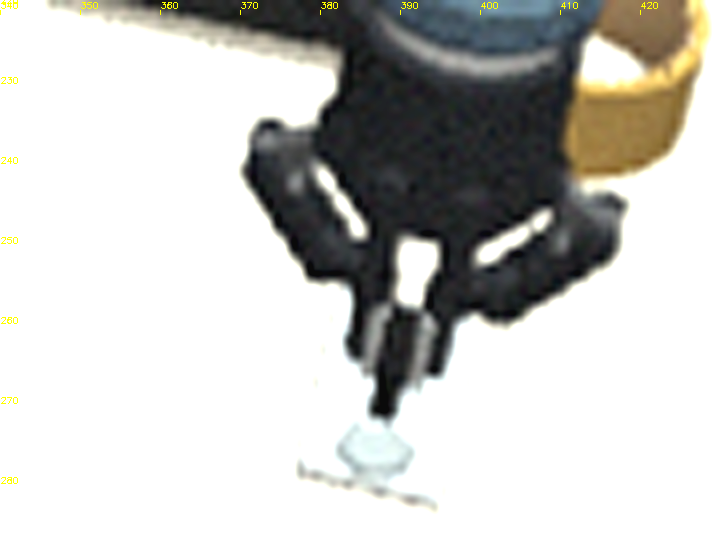

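Call:
{"name": "step_arm", "arguments": {
  "xyz": [
    [0,0,20],
    [0,0,60],
    [0,0,105],
    [0,0,144],
    [0,0,144],
    [20,45,144],
    [40,90,144],
    [60,130,144],
    [80,170,144],
    [95,210,144]
  ],
  "spin": [0,0,0,0,0,0,0,0,0,0],
  "fingers": [5,5,5,5,5,5,5,5,5,5]
}}

```text
time_s: 17.35
eef_pos: [0.5665, -0.1332, 0.1675]
eef_rot: [0.461, -0.535, 0.461, 0.536]
wrist_force: [0.3, 0.3, -1.8]
opening: 0.102
```

```bash
python3 st.py
```

```text
17.35 [ 0.5665 -0.1332  0.1675] jaw 1.7199239684827012 F [ 0.3169  0.3287 -1.845 ] T [-0.0432 -0.0387  0.0501] op 0.1017191881516288 q [-0.4348  0.2729  1.655   0.0001  1.2147 -2.1548] xdir [-0.0009  0.0005 -1.    ]
```

Call:
{"name": "step_arm", "arguments": {
  "xyz": [
    [10,45,0],
    [20,90,0],
    [28,130,0],
    [32.5,165,0],
    [32.5,174,0],
    [32.5,174,-20],
    [32.5,174,-50],
    [32.5,174,-70],
    [32.5,174,-74],
    [32.5,174,-74]
  ],
  "spin": [-0.02,-0.04,-0.08,-0.1,-0.1,-0.1,-0.1,-0.1,-0.1,-0.1],
  "fingers": [5,5,5,5,5,5,5,5,5,5]
}}

```text
time_s: 18.35
eef_pos: [0.5979, 0.0384, 0.0933]
eef_rot: [0.487, -0.511, 0.488, 0.513]
wrist_force: [0.2, 0.3, -2.3]
opening: 0.102
```

```bash
python3 st.py; python3 - <<'E'
from h import *
for n in("scene","top"):
    cv2.imwrite(f"pics/{n}13.png",eyes.camera(n)[:,:,::-1])
crop("pics/scene13.png","pics/s13.png",220,135,100,75,8)
crop("pics/top13.png","pics/t13.png",185,115,110,80,7)
E
```

```text
18.35 [0.5979 0.0384 0.0933] jaw 1.6196109099837641 F [ 0.1944  0.3345 -2.315 ] T [-0.0543 -0.0035  0.0154] op 0.10184782651772767 q [-0.1337  0.4047  1.6498 -0.0002  1.0896 -1.7532] xdir [-0.0026  0.0002 -1.    ]
```

View pics/s13.png

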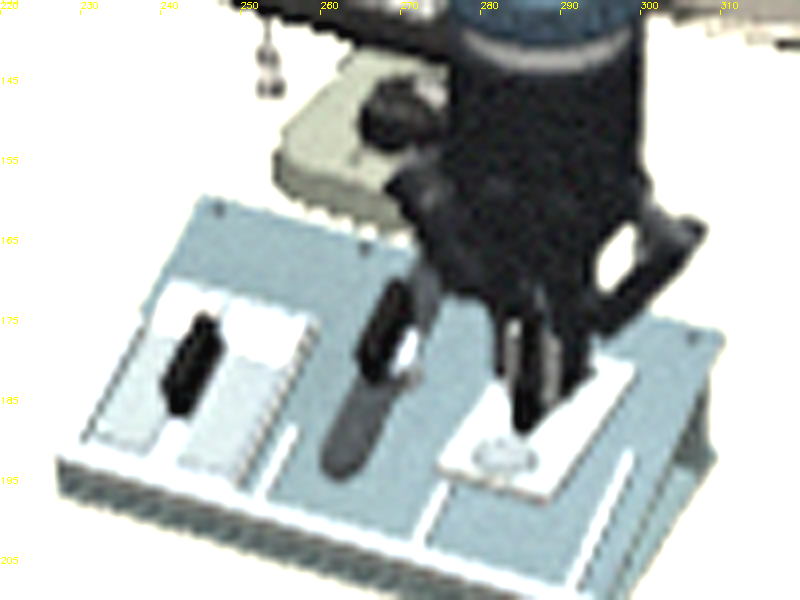

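View pics/t13.png

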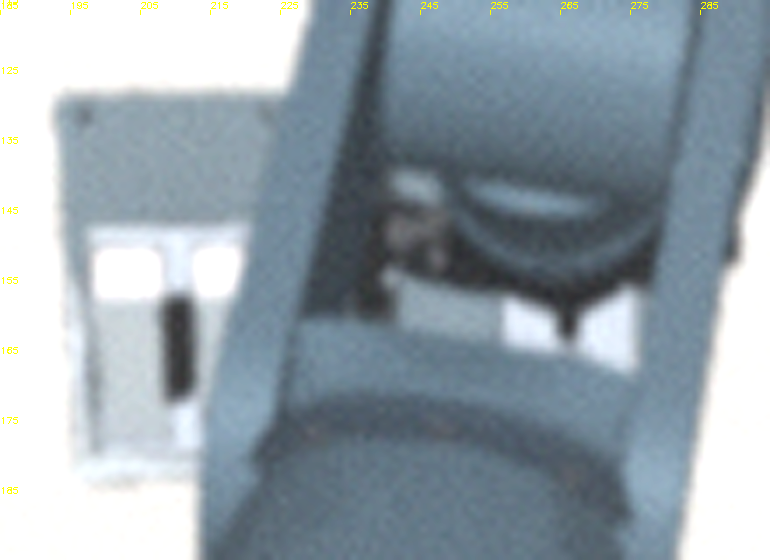

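Call:
{"name": "step_arm", "arguments": {
  "xyz": [
    [1,0.5,-6],
    [1,0.5,-9],
    [1,0.5,-12],
    [1,0.5,-14],
    [1,0.5,-14]
  ],
  "spin": [0,0,0,0,0],
  "fingers": [5,5,5,5,5]
}}

```text
time_s: 18.95
eef_pos: [0.5999, 0.0393, 0.0812]
eef_rot: [-0.487, 0.512, -0.488, -0.512]
wrist_force: [-2.9, -0.1, 2.9]
opening: 0.097
```

```bash
python3 st.py
```

```text
18.95 [0.5999 0.0393 0.0812] jaw 1.6201840035546415 F [-2.9119 -0.1467  2.8625] T [ 0.034   0.4091 -0.0066] op 0.097294309038662 q [-0.1317  0.4246  1.6509 -0.0002  1.0661 -1.7518] xdir [ 0.     -0.0001 -1.    ]
```

Contact as predicted; pivot in two stages.

Call:
{"name": "step_arm", "arguments": {
  "xyz": [
    [-1,0,-4],
    [-2.5,0,-6],
    [-4,0,-8],
    [-5,0,-10],
    [-5,0,-10]
  ],
  "spin": [0,0,0,0,0],
  "fingers": [5,5,5,5,5]
}}

```text
time_s: 19.45
eef_pos: [0.5958, 0.0392, 0.0729]
eef_rot: [-0.488, 0.513, -0.487, -0.512]
wrist_force: [-8.0, 0.1, 14.0]
opening: 0.099
```

```bash
python3 st.py
```

```text
19.45 [0.5958 0.0392 0.0729] jaw 1.6203598193059288 F [-8.0241  0.1493 13.9935] T [-0.0618  0.558  -0.0347] op 0.0985041561446748 q [-0.1327  0.4278  1.6666 -0.0004  1.0448 -1.7529] xdir [ 0.0023 -0.0006 -1.    ]
```

Call:
{"name": "step_arm", "arguments": {
  "xyz": [
    [-1,0,-3],
    [-2,0,-5],
    [-3,0,-7],
    [-4,0,-9],
    [-4,0,-10],
    [-4,0,-10]
  ],
  "spin": [0,0,0,0,0,0],
  "fingers": [5,5,5,5,5,5]
}}

```text
time_s: 20.05
eef_pos: [0.5923, 0.039, 0.0636]
eef_rot: [-0.488, 0.513, -0.487, -0.511]
wrist_force: [-8.3, -0.3, 17.7]
opening: 0.1
```

```bash
python3 st.py;python3 - <<'E'
from h import *
for n in("scene",):
    cv2.imwrite(f"pics/{n}14.png",eyes.camera(n)[:,:,::-1])
crop("pics/scene14.png","pics/s14.png",250,160,70,52,11)
E
```

```text
20.05 [0.5923 0.039  0.0636] jaw 1.6202330058613097 F [-8.2941 -0.2924 17.6848] T [ 0.0275  0.809  -0.    ] op 0.09968394713820626 q [-0.1338  0.4351  1.6793 -0.0006  1.0242 -1.7537] xdir [ 0.0029 -0.0009 -1.    ]
```

View pics/s14.png

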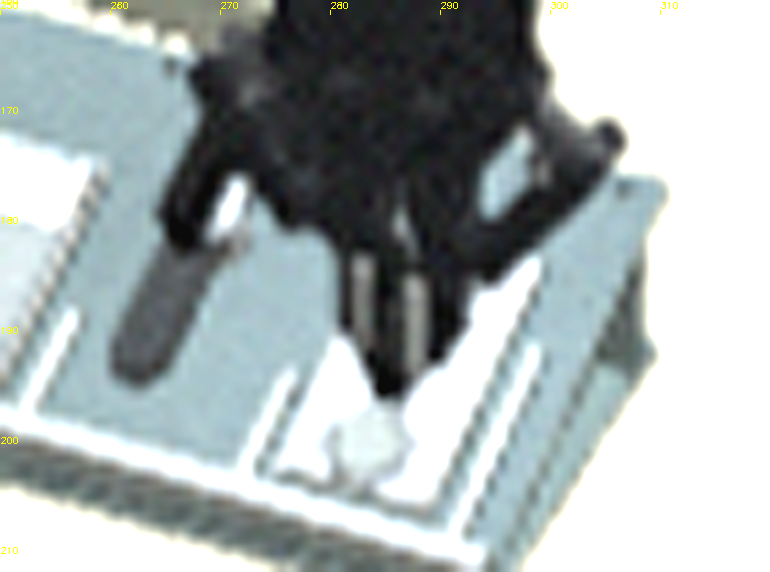

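Call:
{"name": "step_arm", "arguments": {
  "xyz": [
    [-2,0,-0.7],
    [-4,0,-1.4],
    [-6,0,-2],
    [-8,0,-2.7],
    [-10,0,-3.3],
    [-12,0,-3.7],
    [-12,0,-3.7]
  ],
  "spin": [0,0,0,0,0,0,0],
  "fingers": [5,5,5,5,5,5,5]
}}

```text
time_s: 20.8
eef_pos: [0.5849, 0.0388, 0.061]
eef_rot: [-0.491, 0.516, -0.485, -0.508]
wrist_force: [9.3, 0.8, 7.8]
opening: 0.099
```

```bash
python3 st.py;python3 - <<'E'
from h import *
for n in("scene",):
    cv2.imwrite(f"pics/{n}15.png",eyes.camera(n)[:,:,::-1])
crop("pics/scene15.png","pics/s15.png",250,160,70,52,11)
E
```

```text
20.8 [0.5849 0.0388 0.061 ] jaw 1.6196857720218496 F [9.3495 0.7945 7.8154] T [ 0.2217 -1.2898  0.0342] op 0.09873103237119697 q [-0.1365  0.4196  1.7086  0.0009  0.9996 -1.7567] xdir [ 0.0137 -0.0012 -0.9999]
```

View pics/s15.png

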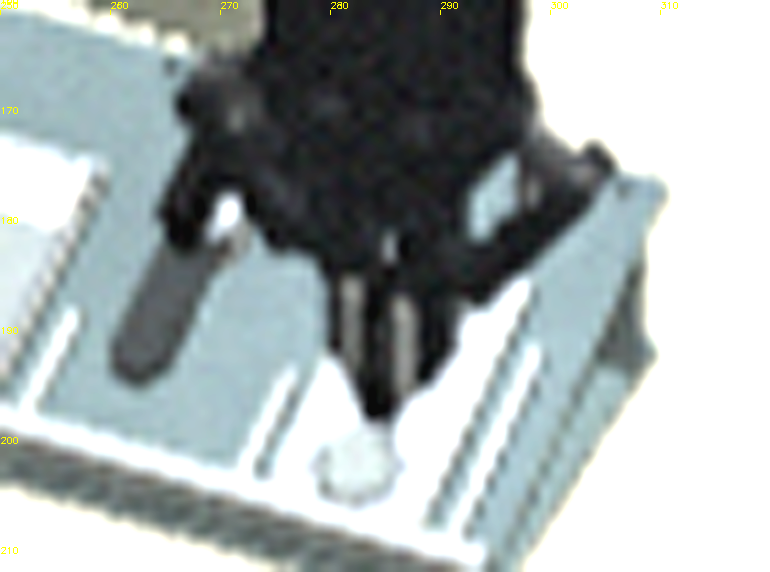

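Call:
{"name": "step_arm", "arguments": {
  "xyz": [
    [2,0,1],
    [3,0,1],
    [3,0,1],
    [3,0,1],
    [3,0,10],
    [3,0,40],
    [3,0,80],
    [-20,-40,100],
    [-50,-80,100],
    [-70,-120,100]
  ],
  "spin": [0,0,0,0,0,0,0,0,0,0],
  "fingers": [5,20,35,35,35,35,35,35,35,35]
}}

```text
time_s: 21.85
eef_pos: [0.5077, -0.0813, 0.1581]
eef_rot: [-0.487, 0.513, -0.487, -0.512]
wrist_force: [0.0, -2.1, -0.4]
opening: 0.352
```

Call:
{"name": "step_arm", "arguments": {
  "xyz": [
    [0,-50,0],
    [0,-100,0],
    [0,-100,0]
  ],
  "spin": [0,0,0],
  "fingers": [35,35,35]
}}

```text
time_s: 22.15
eef_pos: [0.5088, -0.1866, 0.1579]
eef_rot: [-0.489, 0.512, -0.489, -0.509]
wrist_force: [-1.3, -0.3, 0.7]
opening: 0.348
```

```bash
python3 st.py;python3 - <<'E'
from h import *
from board import *
for n in("scene","top"):
    cv2.imwrite(f"pics/{n}16.png",eyes.camera(n)[:,:,::-1])
crop("pics/scene16.png","pics/s16.png",220,145,100,75,8)
crop("pics/top16.png","pics/t16.png",185,115,110,80,7)
F=frame(.049,.5487,.1132);print(proj("top",F(90,-74,8)))
g=cv2.GaussianBlur(cv2.imread("pics/top16.png").astype(float).mean(2),(0,0),.5)
for u in(258,262,266,270): print(u,np.round(g[142:152,u]))
E
```

```text
22.15 [ 0.5088 -0.1866  0.1579] jaw 1.6141169621669058 F [-1.3448 -0.2567  0.6938] T [ 0.0765 -0.0153 -0.0237] op 0.3481069049623141 q [-0.5696  0.1982  1.7682 -0.0018  1.1719 -2.1831] xdir [ 0.0018 -0.0031 -1.    ]
[265.1867 145.4292]
258 [103. 104. 103. 110. 128. 148. 156. 158. 160. 159.]
262 [104. 104. 107. 115. 126. 134. 131. 130. 129. 128.]
266 [105. 104. 106. 110. 114. 120. 127. 136. 136. 136.]
270 [106. 106. 110. 122. 142. 155. 154. 148. 143. 139.]
```

View pics/s16.png

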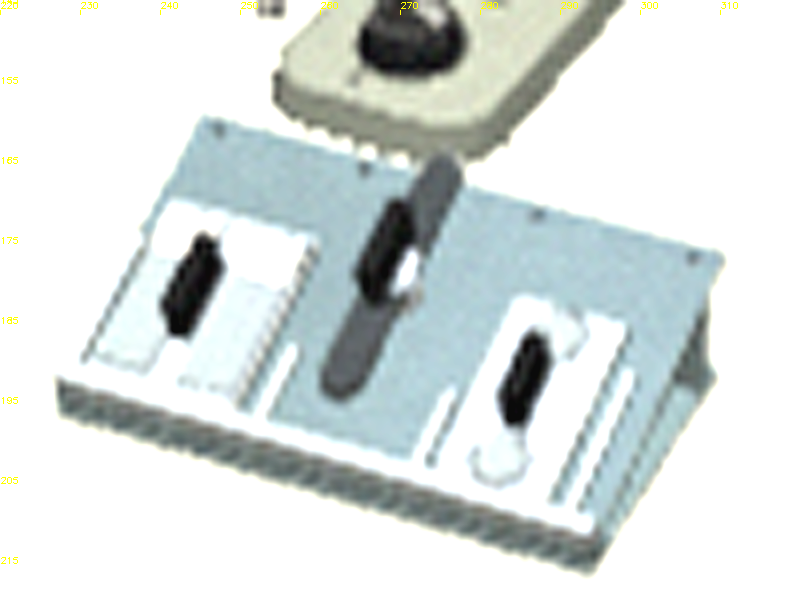

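View pics/t16.png

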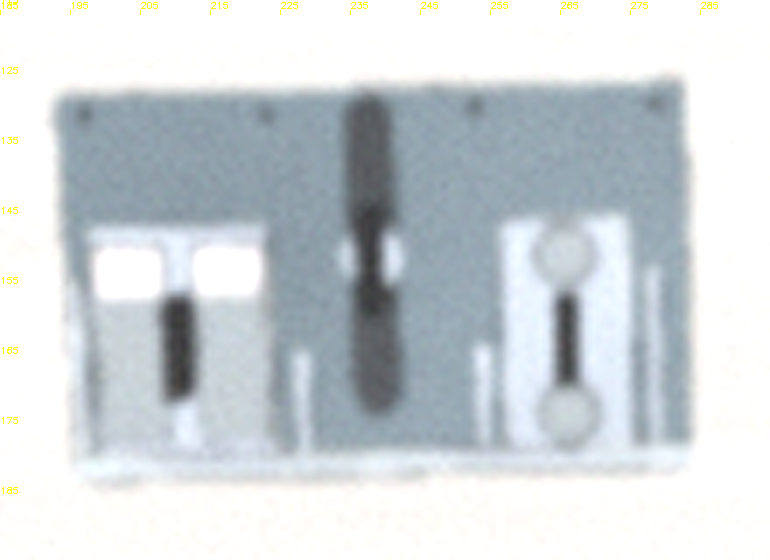

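Call:
{"name": "step_arm", "arguments": {
  "xyz": [
    [10,45,10],
    [30,90,10],
    [45,130,10],
    [60,175,10],
    [75,220,10],
    [90,265,10],
    [98,297,10],
    [98,297,10],
    [98,297,10]
  ],
  "spin": [0,0,0,0,0,0,0,0,0],
  "fingers": [35,35,35,35,35,35,35,35,35]
}}

```text
time_s: 23.15
eef_pos: [0.6057, 0.1186, 0.1664]
eef_rot: [0.486, -0.513, 0.487, 0.513]
wrist_force: [-0.7, -0.6, 0.1]
opening: 0.346
```

```bash
python3 st.py
```

```text
23.15 [0.6057 0.1186 0.1664] jaw 1.6239247987018979 F [-0.701  -0.5536  0.1135] T [0.0134 0.0411 0.0045] op 0.3455560878688468 q [ 0.0013  0.3474  1.5611 -0.0002  1.2344 -1.6225] xdir [-0.0013 -0.0002 -1.    ]
```

Call:
{"name": "step_arm", "arguments": {
  "xyz": [
    [1,-3.5,-20],
    [1,-3.5,-50],
    [1,-3.5,-70],
    [1,-3.5,-79],
    [1,-3.5,-79],
    [1,-3.5,-79]
  ],
  "spin": [0,0,0,0,0,0],
  "fingers": [35,35,35,35,35,35]
}}

```text
time_s: 23.75
eef_pos: [0.6083, 0.1125, 0.0888]
eef_rot: [-0.488, 0.512, -0.487, -0.512]
wrist_force: [0.1, -0.1, -0.3]
opening: 0.351
```

```bash
python3 st.py
```

```text
23.75 [0.6083 0.1125 0.0888] jaw 1.6194875340263015 F [ 0.1202 -0.0699 -0.2638] T [ 0.0277 -0.0133 -0.0172] op 0.3513818183043634 q [-0.0088  0.4461  1.6014 -0.      1.093  -1.6283] xdir [ 0.0011 -0.     -1.    ]
```

Call:
{"name": "step_arm", "arguments": {
  "xyz": [
    [-1,1,-1],
    [-1,1,-1],
    [-1,1,-1],
    [-1,1,-1],
    [-1,1,-1],
    [-1,1,-1],
    [-1,1,-1],
    [-1,1,-1],
    [-1,1,-1],
    [-1,1,-1]
  ],
  "spin": [0,0,-0.1,-0.2,-0.3,-0.4,-0.5,-0.6,-0.7,-0.8],
  "fingers": [20,18,18,18,20,20,21,22,22,22]
}}

```text
time_s: 24.75
eef_pos: [0.6074, 0.1133, 0.0876]
eef_rot: [0.649, -0.281, 0.649, 0.28]
wrist_force: [0.1, -2.3, -0.5]
opening: 0.219
```

```bash
python3 st.py
```

```text
24.75 [0.6074 0.1133 0.0876] jaw 0.8160999477792592 F [ 0.0863 -2.2934 -0.5489] T [-0.4342 -0.0981  0.0077] op 0.21919085464904345 q [-0.0069  0.4463  1.604  -0.0011  1.0898 -0.8224] xdir [ 0.0015 -0.001  -1.    ]
```

Call:
{"name": "step_arm", "arguments": {
  "xyz": [
    [0,0,0],
    [0,0,0],
    [0,0,0],
    [0,0,0],
    [0,0,0],
    [0,0,0],
    [0,0,0],
    [0,0,0],
    [0,0,0]
  ],
  "spin": [-0.1,-0.2,-0.3,-0.4,-0.5,-0.6,-0.7,-0.78,-0.78],
  "fingers": [22,22,22,22,22,22,22,22,22]
}}

```text
time_s: 25.65
eef_pos: [0.6068, 0.1135, 0.0874]
eef_rot: [0.707, -0.014, 0.707, 0.014]
wrist_force: [-2.6, -2.5, 0.7]
opening: 0.224
```

```bash
python3 st.py; python3 - <<'E'
from h import *
for n in("scene",):
    cv2.imwrite(f"pics/{n}17.png",eyes.camera(n)[:,:,::-1])
crop("pics/scene17.png","pics/s17.png",220,145,100,75,8)
E
```

```text
25.65 [0.6068 0.1135 0.0874] jaw 0.03947950079210077 F [-2.6289 -2.4988  0.691 ] T [-0.2747  0.3811  0.065 ] op 0.22427469052042118 q [-0.0067  0.4462  1.6045 -0.0007  1.0909 -0.0459] xdir [-0.0001 -0.0006 -1.    ]
```

View pics/s17.png

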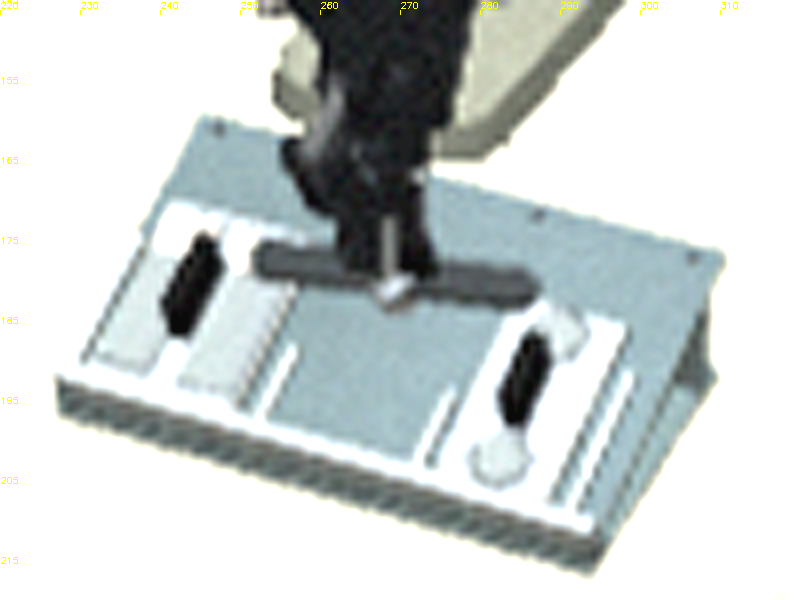

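Call:
{"name": "step_arm", "arguments": {
  "xyz": [
    [0,0,0],
    [0,0,0],
    [0,0,0],
    [0,0,0],
    [0,0,0]
  ],
  "spin": [-0.08,-0.14,-0.2,-0.2,-0.2],
  "fingers": [22,21,20,19,19]
}}

```text
time_s: 26.2
eef_pos: [0.6066, 0.1139, 0.0872]
eef_rot: [0.705, 0.055, 0.705, -0.055]
wrist_force: [-5.6, -1.0, 4.7]
opening: 0.193
```

```bash
python3 st.py; python3 - <<'E'
from h import *
for n in("scene",):
    cv2.imwrite(f"pics/{n}18.png",eyes.camera(n)[:,:,::-1])
crop("pics/scene18.png","pics/s18.png",220,145,100,75,8)
E
```

```text
26.2 [0.6066 0.1139 0.0872] jaw -0.15588904184613406 F [-5.5906 -1.0182  4.7165] T [-0.0749  0.685   0.5677] op 0.19277507887752965 q [-0.0063  0.4465  1.6046 -0.0003  1.091   0.1497] xdir [-0.0005 -0.0003 -1.    ]
```

View pics/s18.png

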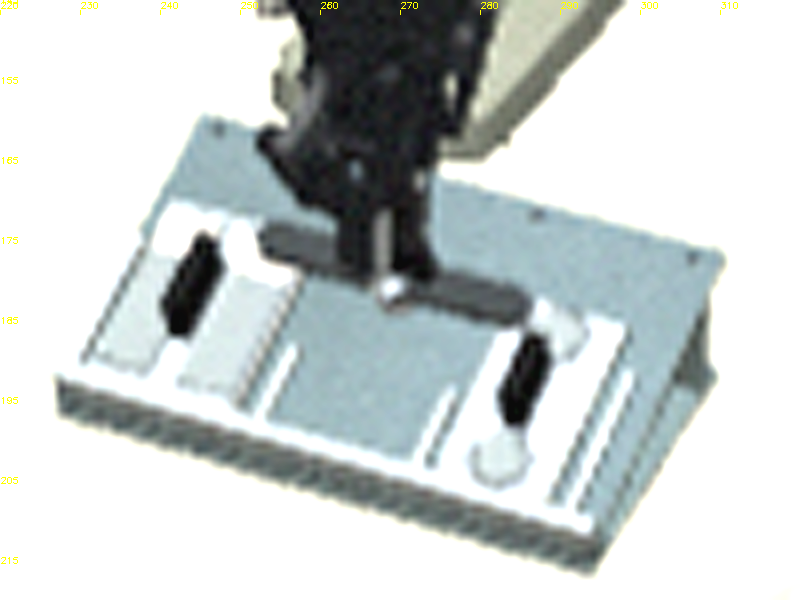

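Call:
{"name": "step_arm", "arguments": {
  "xyz": [
    [0,0,0],
    [0,0,0],
    [0,0,0],
    [0,0,20],
    [0,0,60],
    [0,0,100],
    [0,0,120],
    [-40,-30,120],
    [-80,-60,120],
    [-110,-100,120]
  ],
  "spin": [0,0,0,0,0,0,0,0,0,0],
  "fingers": [25,35,38,38,38,38,38,38,38,38]
}}

```text
time_s: 27.25
eef_pos: [0.495, 0.0141, 0.2066]
eef_rot: [0.705, 0.056, 0.705, -0.055]
wrist_force: [0.6, -1.0, 0.6]
opening: 0.378
```

Call:
{"name": "step_arm", "arguments": {
  "xyz": [
    [0,-50,0],
    [0,-100,0],
    [0,-150,0],
    [0,-200,0],
    [0,-200,0]
  ],
  "spin": [0,0,0,0,0],
  "fingers": [38,38,38,38,38]
}}

```text
time_s: 27.75
eef_pos: [0.4969, -0.1921, 0.2073]
eef_rot: [0.705, 0.058, 0.704, -0.059]
wrist_force: [0.1, 0.3, -0.5]
opening: 0.38
```

```bash
python3 st.py; python3 - <<'E'
from h import *
for n in("scene","top"):
    cv2.imwrite(f"pics/{n}19.png",eyes.camera(n)[:,:,::-1])
crop("pics/scene19.png","pics/s19.png",220,145,100,75,8)
crop("pics/top19.png","pics/t19.png",185,115,110,80,7)
im=cv2.imread("pics/top19.png").mean(2);b,d,a,c=143,160,212,264
g=im[b:d,a:c]; w=np.clip(85-g,0,40); vv,uu=np.mgrid[b:d,a:c];m=w.sum();p=np.array([(w*uu).sum()/m,(w*vv).sum()/m])
C=np.cov(np.c_[uu.ravel(),vv.ravel()].T,aweights=w.ravel());e,V=np.linalg.eigh(C)
dd=V[:,1]*np.sign(-V[0,1]);A=onz("top",*(p+20*dd),.07);B=onz("top",*(p-20*dd),.07);v=A-B;print("bar angle",np.arctan2(v[1],v[0])-np.pi/2-.049)
E
```

```text
27.75 [ 0.4969 -0.1921  0.2073] jaw -0.1655853990984277 F [ 0.1063  0.3055 -0.5084] T [-0.002   0.0233 -0.0359] op 0.3804023546794727 q [-0.591   0.1196  1.7502 -0.0015  1.2687 -0.425 ] xdir [ 0.0017 -0.0029 -1.    ]
bar angle 0.0055780458164684105
```

View pics/s19.png

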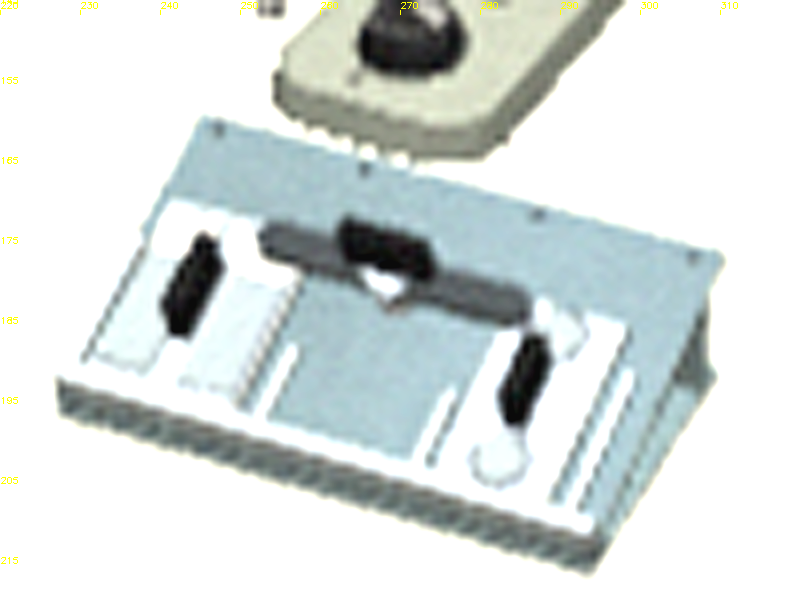

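View pics/t19.png

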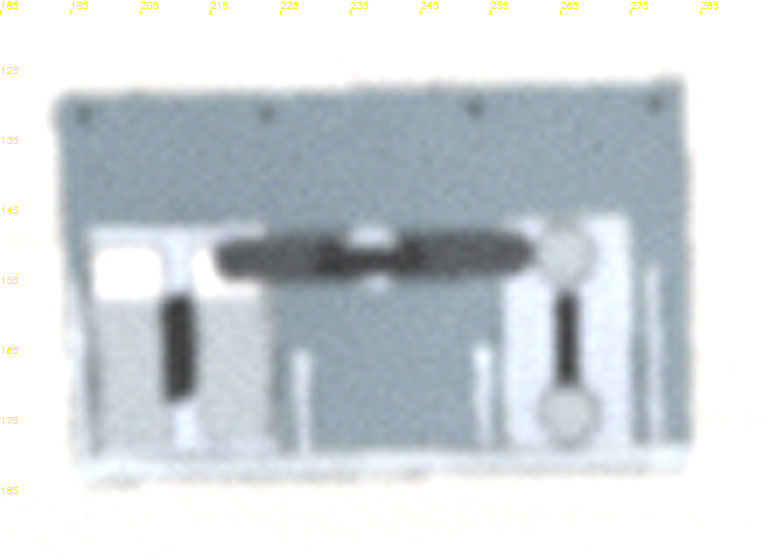

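View pics/top19.png

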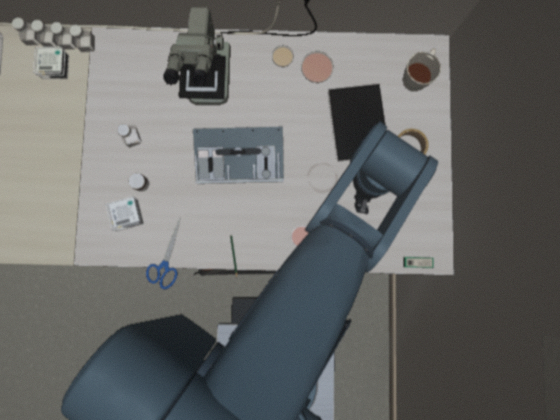

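The bar is level (0.006 rad) over both carriers. Both are seated, the bystanders have not moved, and the gripper is clear.

```bash
python3 -c "
from bench import hand_in
print(hand_in())"
```

```text
the job is handed in; nothing more can be done
None
```

I loaded the stand in the order you asked and handed the job in at about 28 s of the 72 s allowed. First I turned the button up the slope. Then I set the wide carrier in the left bay and the narrow one in the right bay. For each, I rested its upper edge on the slope, tipped it flat and slid it down to the ledge. Finally I turned the button back against its 0 stop.

**Last checks (both cameras):**
- **Button:** level at about 0.006 rad, with its ends over both plates.
- **Carriers:** both lie flat between their ribs. Their upper edges are within about 0.3 px (under 1 mm) of where they should be when seated.
- **Ledge contact:** the wrist felt about 10 N against the ledge as each carrier reached it. The highest wrist force I read was about 20 N, well under the 120 N limit.
- **Bystanders:** the jar and carton look unmoved in the last overhead picture, as does the dish, though the arm partly hides it there. I judged this by eye, not by measurement.
- **Gripper:** clear of the stand and touching nothing.

**Disagreements:**
- **Camera and arm:** they differed by about 2 mm sideways at the button. I used the arm's reading to place the carriers.
- **Wide carrier:** it sits about 1–2 mm left of the middle of its bay, inside the clearance.

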